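# Ready the sanding station: unlock, uncover, load, relock, open the dust gate

## Robot

A 6-joint arm with a two-finger parallel gripper is mounted at the origin on the work surface. World frame = base frame: x ahead of the robot, y to its left, z up, the work surface at z = 0. Lengths are in mm, angles in rad, forces in N, time in s.
With the tool pointing down it reaches from about 350 to 975 mm from the base axis. Payload 7.1 kg.
Tool frame: the origin (TCP) lies between the finger pads; the fingertips stand 19 mm ahead of it and the grasp point (between the pads) is the TCP; z points along the fingers, y is the line along which they close (so a half turn about z gives the same grasp; the last joint's range is limited). The gripper opens to 88 mm and grips with 3 to 60 N. Pads are 20 mm wide; open, the fingers measure 115 mm over their backs; the gripper's body (75 mm by 178 mm) begins 61 mm behind the grasp point.
Start: joints at [-1.189, 0.423, 1.63, -0, 1.089, -0.019], TCP at [243.862, -575.444, 241.675] pointing down, gripper open.
Joint ranges: [-3, 3], [-0.9, 2.11], [0.09, 2.58], [-1.31, 4.45], [0.11, 2.69], [-2.54, 2.54]. Speed limits (rad/s): [2.39, 2.39, 3.01, 3.14, 3.14, 3.14].

## Interface

Orientations are given as a rotation vector (axis times angle).
In Python, from workcell import ctrl gives the robot as it stands.
- The arm moves only by the tool arm_command, never from a script. Its argument "series" is a list of rows, each an object with "linear": the shift along the tool's x, y, z in m, a list of three; "turn": the turn about the tool's z in rad. A call has 1 to 10 rows; each row shifts and turns the commanded pose from where the row before left it, along the tool's axes as they then stand; what a row does not reach is not made up. A row lasts 1/10 s, in which the tool goes at most 50 mm and 8.59 degrees, less where a joint would pass 70% of its speed; a pose out of reach is approached as far as the arm can. A call with a gripper value outside its range is refused whole. "jaw" is the opening, from -1 (shut) to 1 (fully open), set as the call begins (left out, the last holds). The fingers move at their own pace and stop on an object; the grip force is fixed at half the most. Time passes only in rows, so rows that do not move let the fingers close. It gives the time, the measured TCP pose, the force, the opening and the grip force at its end, in the units of the state.
- ctrl.get_obs(): the state, without advancing time (a new reading comes with each control period).
- ctrl.get_image(name): name is "side" or "top"; returns a dict with "frame" (400x640x3 uint8, blue, green, red), "fx", "fy", "cx", "cy" (pixels), "rvec" (rotation vector, rad) and "tvec" (3), from world to camera coordinates, as OpenCV has them. Camera axes: x right, y down, z forward; pixel columns grow to the right and rows downward; lengths in mm; the calibration is good to about 2 mm. A picture is of the moment at which its call begins. There is no depth.
- ctrl.close_job(): hands the job in; it is judged then, once.
The state is a dict: "t": time; "qpos": joint angles; "qvel": joint speeds; "joint_torque": joint torques, N m; "ee_pos": TCP position; "orientation": TCP orientation; "ft_force": force on the tool from outside, world axes, zero at the start; "moment": the same for the moment, N m; "width": finger opening in mm; "grasp_force": force on a finger pad.
Only numpy, scipy, OpenCV 4.12 (cv2) and the standard library are available. Lean on these libraries where they do the work, as an engineer would, in place of code of your own. Each camera call takes 0.05 s, during which the arm holds its last target. There are 200 camera calls.

## Task

Get the sloping sanding station ready for work: slide its transport lock from home all the way to the released end stop, then lift the loose cover off and set it down flat on the middle of the cork mat. Next lay every handle blank flat on the sloping board, lengthwise up the slope with its lower end resting against the wooden cleat. When all of them are in place, slide the empty lock fully back to its home stop so that it cannot catch the sander, and last of all slide the blast gate's grip to its far end stop so that the gate is fully open; do not knock over any of the bottles.

Things in the scene. Friction and masses are not known exactly. Their poses are not given: they have to be found in the camera images.
- station: grey wedge-shaped sanding station fixed to the bench, 256 mm wide, 179 deep, its board sloping down to the robot, 46 mm high in front (with the cleat) and 100 behind. Origin: on the bench below the middle of its low front edge; x level to the back, z up.
- board: the station's white sloping board, 190 x 256 mm, tilted 20 deg. Origin: on its surface, middle of the low front edge; x up the slope, y left, z square off it. A wooden cleat 12 mm wide and high lies on x 0 to 12 mm: a blank against it has its origin at x = 64 mm. Rims 12 mm high leave 240 mm between them. Load on x 12 to 120 mm; above, at x = 165 mm, is the lock's track, 24 wide, 10 high.
- lock (a joint): travel of the transport lock in m: 0 = home stop, locked (steel tongue over the cover's tab), 0.06 = end stop, released. It moves along the board's +y, needs about 2 N, and stays where it is left; it starts within 8 mm of home.
- lock_grip (a point): point in the black upright grip of the transport lock, 36 mm off the board; the grip is 14 mm up the slope x 26 mm along its travel and reaches from 16 to 50 mm off the board, square to it. The 22 mm wide tongue reaches 40 mm down the slope from here, 9.5 to 15.5 mm off the board.
- cover: loose aluminium cover, an upturned tray 100 x 120 x 26 mm high, 0.25 kg, in the middle of the sloping board, low side at the cleat. Origin: centre of its open underside; x along the 100 mm side (up the slope at first), z up. On top a dark bar handle, 16 (x) by 60 mm (y), 26 to 56 mm above the origin. On its +x side a tab 22 wide, 5 thick sticks out 16 mm, held by the lock's tongue.
- mat: cork mat fixed flat on the bench, 160 x 180 x 3 mm, the cover's parking place. Origin: centre of its underside.
- gate: blast gate of the dust duct, fixed to the bench: an aluminium block 60 (x) x 180 (y) x 28 mm high with a grey pipe elbow on its +x side. Origin: centre of its underside; its grip slides along its y. The mat and the gate stand on either side of the station and can change places.
- gate_slide (a joint): travel of the blast gate's grip in m: 0 = shut, 0.08 = end stop, fully open. It moves along the gate's +y (with the pipe elbow away from you, to the left), needs about 2 to 3 N, and stays where it is left; it starts within 20 mm of shut.
- gate_grip (a point): a point in the black upright grip on the gate, 53 mm above the bench; the grip measures 14 mm (gate's x) x 28 mm (gate's y) and reaches from 35 to 67 mm above the bench.
- can_a: tall metal bottle standing at the far left, 52 mm across, 170 mm high, to be left standing. Origin: centre of its foot, z up.
- can_b: tall dark metal bottle standing at the far right, 52 mm across, 170 mm high, to be left standing. Origin: centre of its foot, z up.
- glue: white glue bottle behind the station, 56 mm across, 130 mm high, to be left standing. Origin: centre of its foot, z up.
- blank1: wooden handle blank: a flat bar with half-round ends, 104 long x 28 wide x 22 mm thick, 60 g, brown wood. Origin: centre of its underside; x along its length, z up through its thickness (at the start it lies flat on the bench). May be absent.
- blank2: wooden handle blank: a flat bar with half-round ends, 104 long x 28 wide x 22 mm thick, 60 g, brown wood. Origin: centre of its underside; x along its length, z up through its thickness (at the start it lies flat on the bench). May be absent.
- blank3: wooden handle blank: a flat bar with half-round ends, 104 long x 28 wide x 22 mm thick, 60 g, brown wood. Origin: centre of its underside; x along its length, z up through its thickness (at the start it lies flat on the bench). May be absent.
- blank4: wooden handle blank: a flat bar with half-round ends, 104 long x 28 wide x 22 mm thick, 60 g, brown wood. Origin: centre of its underside; x along its length, z up through its thickness (at the start it lies flat on the bench). May be absent.
Not all that is in view belongs to the job. Leave any turquoise or white look-alike of the blank3 alone. Leave any pink look-alike of the cover alone.

How it is judged (in metres and radians):
On the way, in this order (a step that is already met when the one before it is completed fails the run):
1. the transport lock is at its released end stop, the cover still on the board (value of joint lock above 0.055 m and distance between cover and board below 0.09 m), for 0.2 s.
2. the cover lies flat on the cork mat, let go (horizontal distance between cover and mat below 0.045 m and height (world z) of cover below 0.012 m and angle between cover's own z axis and vertical below 0.1 rad and contact force between cover and the fingers below 0.1 N and linear speed of cover below 0.02 m/s), for 0.2 s.
3. every blank lies flat on the board, lengthwise up the slope, its end against the cleat, let go (x of blank1 in the frame of board between 0.06 and 0.071 m and y of blank1 in the frame of board between -0.112 and 0.112 m and z of blank1 in the frame of board between -0.004 and 0.006 m and angle between the x axis of each of blank1, blank2, blank3, blank4 and the x axis of board, either way round below 0.15 rad and angle between the z axis of each of blank1, blank2, blank3, blank4 and the z axis of board, either way round below 0.1 rad and contact force between each of blank1, blank2, blank3, blank4 and the fingers below 0.1 N and linear speed of each of blank1, blank2, blank3, blank4 below 0.02 m/s and x of blank2 in the frame of board between 0.06 and 0.071 m and y of blank2 in the frame of board between -0.112 and 0.112 m and z of blank2 in the frame of board between -0.004 and 0.006 m and x of blank3 in the frame of board between 0.06 and 0.071 m and y of blank3 in the frame of board between -0.112 and 0.112 m and z of blank3 in the frame of board between -0.004 and 0.006 m and x of blank4 in the frame of board between 0.06 and 0.071 m and y of blank4 in the frame of board between -0.112 and 0.112 m and z of blank4 in the frame of board between -0.004 and 0.006 m), for 0.3 s.
4. the transport lock is back at its home stop (value of joint lock below 0.005 m), for 0.2 s.
5. the blast gate is at its open end stop (value of joint gate_slide above 0.075 m), for 0.2 s.
At the end, for the whole second after the job is handed in: Lock within 5 mm of its home stop; cover let go, flat on the mat, centres within 45 mm; every blank let go, flat on the board between its rims, lengthwise up the slope within 0.15 rad, its end within 7 mm of the cleat; gate within 5 mm of open stop; all at rest (all of step 2 and all of step 3 and value of joint lock below 0.005 m and value of joint gate_slide above 0.075 m); the robot touches nothing.
It fails at once if a bottle is knocked over (angle between any of can_a, can_b, glue's own z axis and vertical above 0.6 rad).
Of blank1, blank2, blank3, blank4 only 2 to 4 are there at a start; the rules pass over those that are not, and their reading is None.
At some moment in a run one of blank1, blank2, blank3, blank4 may be knocked a few centimetres aside while the robot is not near it.
It also fails if it takes over 210 s, if anything falls off the work surface, if the arm or the gripper's body presses on something with over 40 N, if the wrist force passes 120 N, or if a joint passes its speed limit or range.

## Working session

There is one attempt and no reset: what is moved stays moved. The work goes in short steps, Python scripts to look and compute and a tool call to move; the robot and the scene stay as the last step left them, time stands still between calls to the robot, and variables do not carry over. Pictures are saved under pics/ and viewed, at most 15 in all, crops included, and the job is handed in when it is done.

Besides the shell and the picture viewer there is one more tool, called after "Emit:" as name(argument=value, ...), one argument or row to a line, values as JSON. arm_command: Moves the arm, as the interface text tells. Its arguments: {"type":"object","properties":{"series":{"type":"array"},"jaw":{"type":"number"}},"required":["series"]}

```bash
mkdir -p pics; ls; python3 - <<'E'
from workcell import ctrl
import cv2,pickle
print(ctrl.get_obs())
for n in("side","top"):
    d=ctrl.get_image(n); cv2.imwrite(f"pics/{n}0.png",d["frame"]); 
    print(n,{k:v for k,v in d.items() if k!="frame"}); pickle.dump(d,open(f"{n}.pkl","wb"))
E
```

```text
pics
{'t': 0.0, 'qpos': array([-1.18896545e+00,  4.23810915e-01,  1.63071280e+00, -7.18286471e-06,
        1.08862376e+00, -1.89855627e-02]), 'qvel': array([ 3.69781204e-04,  6.31366473e-05,  2.85702725e-04,  1.06202437e-04,
       -2.97854249e-04, -2.19935314e-04]), 'joint_torque': array([-3.89421388e-03, -5.44622219e+01, -2.73666072e+01,  6.41785492e-02,
        2.28552846e-02, -1.33141061e-04]), 'ee_pos': array([ 243.68223523, -574.9422791 ,  240.9114156 ]), 'orientation': array([-3.07721627e+00, -6.25095866e-01,  4.50273247e-04]), 'ft_force': array([ 0.02465577, -0.25770147,  0.51549239]), 'moment': array([-0.0304682 , -0.00751649,  0.02645081]), 'grasp_force': 0.0, 'width': 87.77605175258574}
side {'fx': 402.6768504771195, 'fy': 402.6768504771195, 'cx': 325.52535760323906, 'cy': 200.28223644587158, 'rvec': array([ 0.91439158, -2.56504278,  0.96070386]), 'tvec': array([ 407.52187229,  303.41136137, 1184.04430613])}
top {'fx': 484.0320023412051, 'fy': 484.0320023412051, 'cx': 322.59451892910033, 'cy': 194.9400911605933, 'rvec': array([ 2.1704209 , -2.14188034,  0.16062349]), 'tvec': array([ -11.15498332,  545.25982986, 1280.09906955])}
```

View pics/side0.png

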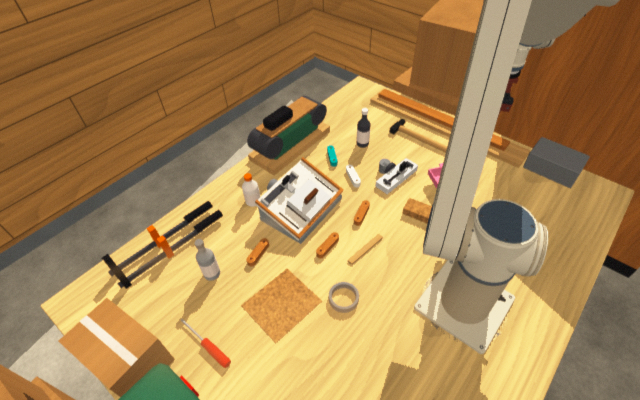

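View pics/top0.png

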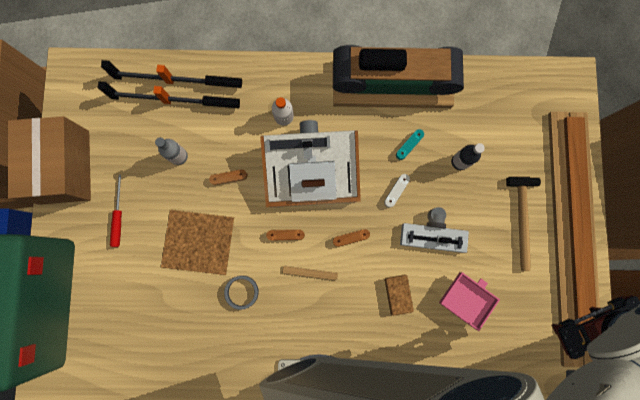

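Top view: station about (310,168), mat (198,242), gate (435,237), and three brown blanks at (228,178), (285,236) and (350,238). The lock track is at (297,143). The turquoise and white bars and the pink tray are decoys. Next I'll enlarge.

```bash
cat > h.py <<'E'
import numpy as np,cv2,pickle
from scipy.spatial.transform import Rotation as R
from workcell import ctrl
def load(n): return pickle.load(open(f"{n}.pkl","rb"))
def K(d): return np.array([[d["fx"],0,d["cx"]],[0,d["fy"],d["cy"]],[0,0,1]])
def proj(d,P): return cv2.projectPoints(np.array(P,float).reshape(-1,1,3),d["rvec"],d["tvec"],K(d),None)[0].reshape(-1,2)
def ray(d,uv):
    M=R.from_rotvec(d["rvec"]).as_matrix(); c=-M.T@d["tvec"]
    return c,M.T@np.linalg.inv(K(d))@np.array([uv[0],uv[1],1.])
def atz(d,uv,z):
    c,r=ray(d,uv); return c+r*(z-c[2])/r[2]
def snap(n,name,x0,x1,y0,y1,s,pts=None):
    d=ctrl.get_image(n); pickle.dump(d,open(f"{n}.pkl","wb")); crop(d,name,x0,x1,y0,y1,s,pts); return d
def crop(d,name,x0,x1,y0,y1,s,pts=None):
    im=cv2.resize(d["frame"][y0:y1,x0:x1],None,fx=s,fy=s,interpolation=cv2.INTER_CUBIC)
    if pts is not None:
        for p in proj(d,pts): cv2.circle(im,tuple(np.int32((p-[x0,y0]+.5)*s)),2,(255,0,255),-1)
    cv2.imwrite(f"pics/{name}.png",im)
E
python3 - <<'E'
from h import *
crop(load("top"),"t1",250,370,110,260,4)
crop(load("side"),"s1",230,430,110,260,4)
for n in("top","side"):
    d=load(n);print(n,ray(d,(320,200))[0])
d=load("top")
for uv,z in [((228,178),22),((285,236),22),((350,238),22),((198,242),3),((435,237),28)]: print(uv,atz(d,uv,z).round())
E
```

```text
top [ 365.77795736   10.75835341 1342.45189386]
side [ -53.07811307  676.60612361 1095.20788752]
(228, 178) [591. 258.  22.]
(285, 236) [433.  97.  22.]
(350, 238) [430. -80.  22.]
(198, 242) [415. 336.   3.]
(435, 237) [ 436. -311.   28.]
```

View pics/t1.png

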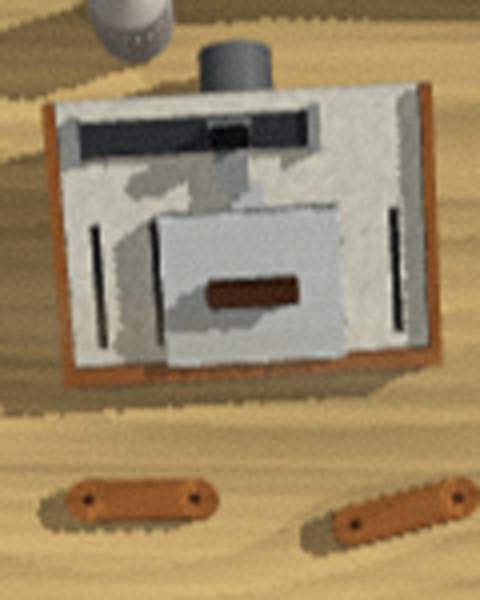

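View pics/s1.png

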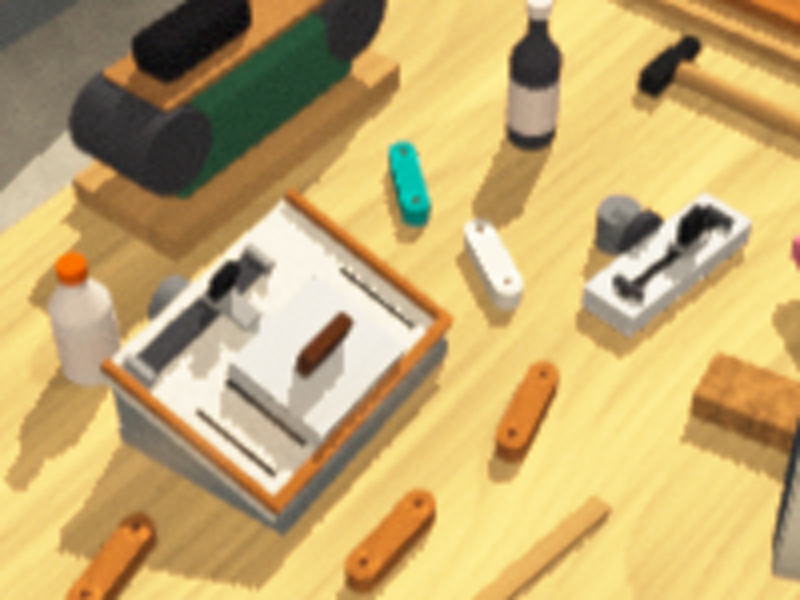

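```bash
cat >> h.py <<'E'
from scipy.optimize import least_squares
a=np.radians(20)
def board(s,P,z0=34.7):
    """board coords (mm) -> world; s=(x,y,yaw)"""
    P=np.atleast_2d(P).astype(float)
    x=P[:,0]*np.cos(a)-P[:,2]*np.sin(a); z=z0+P[:,0]*np.sin(a)+P[:,2]*np.cos(a)
    c,w=np.cos(s[2]),np.sin(s[2])
    return np.c_[s[0]+c*x-w*P[:,1],s[1]+w*x+c*P[:,1],z]
E
python3 - <<'E'
from h import *
t,s=load("top"),load("side")
f=lambda u,o:(np.array(u)+.5)/4-.5+np.array(o)
T=f([(65,385),(440,362),(430,83),(43,103)],(250,110)); S=f([(278,510),(450,320),(290,190),(105,363)],(230,110))
B=np.array([(0,128,12),(0,-128,12),(190,-128,12),(190,128,12)])
for z0 in(34.7,22.7,None):
  def res(p):
    P=board(p[:3],B,p[3] if z0 is None else z0); return np.r_[(proj(t,P)-T).ravel(),(proj(s,P)-S).ravel()]
  r=least_squares(res,[560,20,0,30],x_scale=[10,10,.1,10]);print(z0,r.x,r.cost);print(res(r.x).reshape(-1,2).round(1).tolist())
for n,l in dict(b2=[(88,500),(195,497)],b3=[(355,524),(458,497)]).items():
  q=[atz(t,u,22) for u in f(l,(250,110))]; print(n,np.mean(q,0).round(1),np.arctan2(*(q[0]-q[1])[[1,0]]),np.linalg.norm(q[0]-q[1]))
im1=cv2.resize(t["frame"][155:200,195:260],None,fx=6,fy=6,interpolation=2); im2=cv2.resize(t["frame"][200:260,395:475],None,fx=6,fy=6,interpolation=2)
o=np.zeros((630,480,3),np.uint8)[:600];o=np.zeros((600,800,3),np.uint8);o[:270,:390]=im1;o[:360,320+0+0:800][:,:]=0;o[:270,:390]=im1
o=np.zeros((640,800,3),np.uint8)[:600]
o[:270,:390]=im1; im2=im2[:330]; o[270:600,:480]=im2
g=s["frame"][150:200,365:425]; g=cv2.resize(g,None,fx=5,fy=5,interpolation=2); o[300:550,490:790]=g
cv2.imwrite("pics/c1.png",o)
E
```

```text
34.7 [5.26007082e+02 2.25987933e+01 7.41372803e-02 3.00000000e+01] 2.97237953528888
[[-0.6, -0.1], [0.5, 0.0], [0.3, -0.8], [-0.8, -0.3], [0.4, 0.4], [1.5, -0.1], [0.6, -0.4], [-0.8, 0.2]]
22.7 [5.29577141e+02 2.07711929e+01 7.35853762e-02 3.00000000e+01] 7.568646476357977
[[0.6, -0.9], [0.7, -0.7], [0.6, -0.9], [0.5, -0.4], [0.2, 1.7], [1.0, 1.4], [0.4, 1.3], [-0.6, 1.8]]
None [5.26638628e+02 2.22762914e+01 7.40388645e-02 3.25737255e+01] 2.7447608705007522
[[-0.3, -0.2], [0.5, -0.1], [0.3, -0.8], [-0.6, -0.3], [0.4, 0.7], [1.4, 0.1], [0.6, -0.1], [-0.8, 0.5]]
b2 [438.1  96.8  22. ] 1.6118818538132902 72.72214660950237
b3 [432.3 -83.6  22. ] 1.838758390694207 72.69438389949222
```

View pics/c1.png

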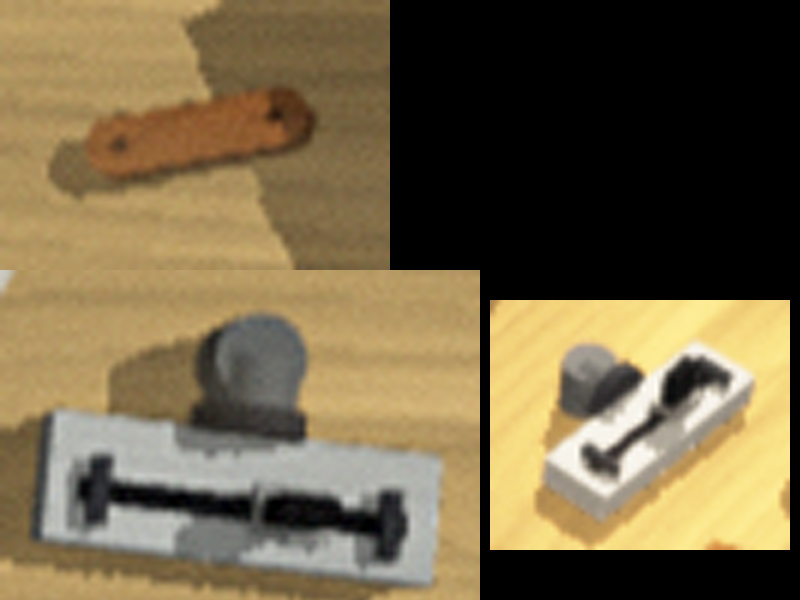

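The crop shows blank1's holes at about (119,144) and (276,114). The gate block's top corners are (50,412), (440,460), (432,585) and (40,540), with the grip right of centre at about x=305. Next I'll work out targets.

```bash
cat >> h.py <<'E'
ST=(526.3,22.4,0.0741)
def toboard(W,s=ST,z0=34.7):
    d=np.array(W,float)-[s[0],s[1],z0]; c,w=np.cos(s[2]),np.sin(s[2])
    x=c*d[0]+w*d[1]; y=-w*d[0]+c*d[1]
    return np.array([x*np.cos(a)+d[2]*np.sin(a),y,-x*np.sin(a)+d[2]*np.cos(a)])
def onplane(d,uv,h):
    c,r=ray(d,uv); p,q=toboard(c),toboard(c+r); return p+(q-p)*(h-p[2])/(q-p)[2]
def go(target,heading=None,cur=None):
    """tool shift (mm, at present heading) and turn to reach world target"""
    o=ctrl.get_obs(); M=R.from_rotvec(o["orientation"]).as_matrix(); h=np.arctan2(M[1,0],M[0,0])
    print("ee",o["ee_pos"].round(1),"head",round(h,4),"t",o["t"],"w",o["width"].__round__(1),"shift",(M.T@(np.array(target)-o["ee_pos"])).round(1),"turn",None if heading is None else round((h-heading+np.pi)%(2*np.pi)-np.pi,4))
E
python3 - <<'E'
from h import *
t,s=load("top"),load("side")
f=lambda u,o,k=4:(np.array(u)+.5)/k-.5+np.array(o)
print("lock top",onplane(t,f((228,130),(250,110)),50),"side",onplane(s,f((228,268),(230,110)),50))
for u in[(208,276),(298,276),(253,290)]: print("handle",onplane(t,f(u,(250,110)),56))
print("cover corners",[onplane(t,f(u,(250,110)),26).round(1) for u in[(158,215),(337,206),(345,356),(168,367)]])
q=[atz(t,u,22) for u in f([(119,144),(276,114)],(195,155),6)]; print("b1",np.mean(q,0).round(1),np.arctan2(*(q[0]-q[1])[[1,0]]),np.linalg.norm(q[0]-q[1]))
g=[atz(t,u,28) for u in f([(50,142),(440,190),(432,315),(40,270)],(395,200),6)]; print("gate",np.round(g,1),np.mean(g,0)); 
print("gate grip",atz(t,f((305,240),(395,200),6),67))
print("can_a foot approx",atz(t,(180,160),0),"can_b",atz(t,(460,162),0),"glue",atz(t,(283,120),0))
L=board(ST,(165,2,42))[0]; print("lock TCP",L); go(L,ST[2])
E
```

```text
lock top [168.34651349   6.72483923  50.        ] side [166.2286838    3.87949904  50.        ]
handle [75.97806118 25.21677821 56.        ]
handle [ 72.52582273 -32.63322138  56.        ]
handle [65.09873921 -3.15548375 56.        ]
cover corners [array([113. ,  55.9,  26. ]), array([112.1, -61.4,  26. ]), array([ 11.1, -61.9,  26. ]), array([10.8, 56.2, 26. ])]
b1 [596.3 259.1  22. ] 1.7783429439355125 73.09578982191515
gate [[ 471.9 -223.9   28. ]
 [ 452.4 -401.1   28. ]
 [ 396.  -395.9   28. ]
 [ 413.9 -218.8   28. ]] [ 433.54407775 -309.92851193   28.        ]
gate grip [ 427.10693942 -328.74963322   67.        ]
can_a foot approx [644.1645812  398.53493573   0.        ] can_b [ 650.32742425 -392.98623123    0.        ] glue [765.04288921 111.45303644   0.        ]
lock TCP [666.45031294  34.80969104 130.60041372]
ee [ 243.7 -575.   241. ] head 0.4008 t 0.1 w 87.8 shift [ 627.2 -396.4  110.9] turn 0.3267
```

Emit:
arm_command(
  series=[
    {"linear": [0, 0, 0], "turn": 0.109},
    {"linear": [0, 0, 0], "turn": 0.109},
    {"linear": [0, 0, 0], "turn": 0.109},
    {"linear": [0.0275, -0.034, 0], "turn": 0},
    {"linear": [0.0275, -0.034, 0], "turn": 0},
    {"linear": [0.0275, -0.034, 0], "turn": 0},
    {"linear": [0.0275, -0.034, 0], "turn": 0},
    {"linear": [0.0275, -0.034, 0], "turn": 0},
    {"linear": [0.0275, -0.034, 0], "turn": 0},
    {"linear": [0.0275, -0.034, 0], "turn": 0},
  ],
  jaw=1,
)

```text
t: 1.1
ee_pos: [418.9, -322.2, 241.5]
orientation: [-3.139, -0.116, 0.0]
ft_force: [1.1, -1.3, -0.1]
width: 87.8
grasp_force: 0.0
```

Emit:
arm_command(
  series=[
    {"linear": [0.0275, -0.034, 0], "turn": 0},
    {"linear": [0.0275, -0.034, 0], "turn": 0},
    {"linear": [0.0275, -0.034, 0], "turn": 0},
    {"linear": [0.0275, -0.034, 0], "turn": 0},
    {"linear": [0.0275, -0.034, 0], "turn": 0},
    {"linear": [0.0275, -0.034, 0], "turn": 0},
    {"linear": [0.0275, -0.034, 0], "turn": 0},
    {"linear": [0.0275, -0.034, 0], "turn": 0},
    {"linear": [0.0275, -0.034, 0], "turn": 0},
    {"linear": [0.0275, -0.034, 0], "turn": 0},
  ],
)

```text
t: 2.1
ee_pos: [668.0, 37.1, 241.2]
orientation: [3.139, 0.116, -0.001]
ft_force: [-0.2, -0.1, -0.3]
width: 87.9
grasp_force: 0.0
```

```bash
python3 - <<'E'
from h import *
go(board(ST,(165,4,42))[0],ST[2])
E
```

```text
ee [668.   37.1 241.2] head 0.074 t 2.1 w 87.9 shift [ -1.7   0.2 110.6] turn -0.0001
```

Emit:
arm_command(
  series=[
    {"linear": [-0.002, 0, 0.03], "turn": 0},
    {"linear": [0, 0, 0.03], "turn": 0},
    {"linear": [0, 0, 0.025], "turn": 0},
    {"linear": [0, 0, 0.015], "turn": 0},
    {"linear": [0, 0, 0.01], "turn": 0},
    {"linear": [0, 0, 0], "turn": 0},
  ],
)

```text
t: 2.7
ee_pos: [664.9, 35.2, 130.5]
orientation: [-3.139, -0.116, 0.003]
ft_force: [0.3, 0.6, -0.2]
width: 87.8
grasp_force: 0.0
```

Emit:
arm_command(
  series=[
    {"linear": [0, 0, 0], "turn": 0},
    {"linear": [0, 0, 0], "turn": 0},
    {"linear": [0, 0, 0], "turn": 0},
    {"linear": [0, 0, 0], "turn": 0},
    {"linear": [0, 0, 0], "turn": 0},
    {"linear": [0, 0, 0], "turn": 0},
    {"linear": [0, 0, 0], "turn": 0},
  ],
  jaw=-1,
)

```text
t: 3.4
ee_pos: [665.5, 35.3, 131.7]
orientation: [-3.139, -0.116, -0.0]
ft_force: [-0.1, -0.4, 0.1]
width: 35.1
grasp_force: 0.0
```

Emit:
arm_command(
  series=[
    {"linear": [0, -0.01, 0], "turn": 0},
    {"linear": [0, -0.01, 0], "turn": 0},
    {"linear": [0, -0.01, 0], "turn": 0},
    {"linear": [0, -0.01, 0], "turn": 0},
    {"linear": [0, -0.01, 0], "turn": 0},
  ],
)

```text
t: 3.9
ee_pos: [661.7, 86.3, 131.7]
orientation: [3.139, 0.117, 0.0]
ft_force: [0.5, -1.5, -1.1]
width: 26.0
grasp_force: 30.0
```

Emit:
arm_command(
  series=[
    {"linear": [0, -0.005, 0], "turn": 0},
    {"linear": [0, -0.004, 0], "turn": 0},
  ],
)

```text
t: 4.1
ee_pos: [661.2, 92.9, 131.7]
orientation: [3.136, 0.119, 0.0]
ft_force: [1.9, -21.6, 1.2]
width: 25.7
grasp_force: 30.0
```

Emit:
arm_command(
  series=[
    {"linear": [0, -0.003, 0], "turn": 0},
    {"linear": [0, -0.002, 0], "turn": 0},
  ],
)

```text
t: 4.3
ee_pos: [661.2, 93.3, 131.7]
orientation: [3.13, 0.118, -0.0]
ft_force: [2.1, -34.4, 2.4]
width: 25.8
grasp_force: 30.0
```

Emit:
arm_command(
  series=[
    {"linear": [0, -0.003, 0], "turn": 0},
    {"linear": [0, 0, 0], "turn": 0},
  ],
)

```text
t: 4.5
ee_pos: [661.1, 93.4, 131.7]
orientation: [3.127, 0.117, -0.001]
ft_force: [3.1, -38.8, 1.5]
width: 25.6
grasp_force: 30.0
```

```bash
python3 - <<'E'
from h import *
o=ctrl.get_obs(); print(o["ft_force"],toboard(o["ee_pos"]))
E
```

```text
[  3.11321972 -38.78789898   1.52776762] [164.47005465  60.83600225  43.32511935]
```

Emit:
arm_command(
  series=[
    {"linear": [0, 0.007, 0], "turn": 0},
    {"linear": [0, 0, 0], "turn": 0},
  ],
)

```text
t: 4.7
ee_pos: [661.2, 92.7, 131.7]
orientation: [3.137, 0.114, -0.0]
ft_force: [-0.1, -11.9, 0.9]
width: 25.8
grasp_force: 30.0
```

Emit:
arm_command(
  series=[
    {"linear": [0, 0, 0], "turn": 0},
    {"linear": [0, 0, 0], "turn": 0},
    {"linear": [0, 0, 0], "turn": 0},
    {"linear": [0, 0, 0], "turn": 0},
    {"linear": [0, 0, -0.02], "turn": 0},
    {"linear": [0, 0, -0.03], "turn": 0},
    {"linear": [0, 0, -0.03], "turn": 0},
    {"linear": [0, 0, 0], "turn": 0},
  ],
  jaw=1,
)

```text
t: 5.5
ee_pos: [663.5, 96.0, 216.4]
orientation: [-3.139, -0.117, -0.012]
ft_force: [0.6, 0.3, 0.6]
width: 85.2
grasp_force: 0.0
```

```bash
python3 - <<'E'
from h import *
W=board(ST,(63,-3,48))[0]; print(W); go(W,ST[2])
E
```

```text
[569.18836009  22.57560183 101.35251483]
ee [663.5  96.  216.4] head 0.0744 t 5.5 w 85.2 shift [-100.4   66.3  114.2] turn 0.0003
```

Emit:
arm_command(
  series=[
    {"linear": [-0.034, 0.022, 0], "turn": 0},
    {"linear": [-0.034, 0.022, 0], "turn": 0},
    {"linear": [-0.033, 0.022, 0], "turn": 0},
    {"linear": [0, 0, 0.03], "turn": 0},
    {"linear": [0, 0, 0.03], "turn": 0},
    {"linear": [0, 0, 0.025], "turn": 0},
    {"linear": [0, 0, 0.015], "turn": 0},
    {"linear": [0, 0, 0.01], "turn": 0},
    {"linear": [0, 0, 0.004], "turn": 0},
    {"linear": [0, 0, 0], "turn": 0},
  ],
)

```text
t: 6.5
ee_pos: [564.9, 22.1, 98.6]
orientation: [-3.139, -0.116, 0.002]
ft_force: [-5.4, 0.6, 8.7]
width: 87.9
grasp_force: 5.0
```

Emit:
arm_command(
  series=[
    {"linear": [0, 0, 0], "turn": 0},
    {"linear": [0, 0, 0], "turn": 0},
    {"linear": [0, 0, 0], "turn": 0},
    {"linear": [0, 0, 0], "turn": 0},
    {"linear": [0, 0, 0], "turn": 0},
    {"linear": [0, 0, 0], "turn": 0},
  ],
  jaw=-1,
)

```text
t: 7.1
ee_pos: [565.7, 22.1, 99.0]
orientation: [-3.139, -0.116, -0.002]
ft_force: [-2.5, -0.4, 7.9]
width: 59.6
grasp_force: 36.3
```

Emit:
arm_command(
  series=[
    {"linear": [0, 0, -0.01], "turn": 0},
    {"linear": [0, 0, -0.02], "turn": 0},
    {"linear": [0, 0, -0.03], "turn": 0},
    {"linear": [0, 0, -0.03], "turn": 0},
    {"linear": [0, 0, 0], "turn": 0},
  ],
)

```text
t: 7.6
ee_pos: [568.0, 22.0, 192.1]
orientation: [3.139, 0.116, 0.013]
ft_force: [0.7, 0.0, -2.7]
width: 60.2
grasp_force: 36.1
```

```bash
python3 - <<'E'
from h import *
go((415,336,120),0.0741)
t=snap("top","x",0,10,0,10,1); s=snap("side","x2",0,10,0,10,1)
A=cv2.resize(t["frame"][80:280,150:480],None,fx=2,fy=2); B=cv2.resize(s["frame"][110:310,220:550],None,fx=2,fy=2)
cv2.imwrite("pics/lift.png",np.hstack([A[:, :400],B[:, :400]]) if 0 else np.vstack([A[:300],B[:300]]))
E
```

```text
ee [568.   22.  192.1] head 0.074 t 7.6 w 60.2 shift [-130.  -324.4   70.9] turn -0.0001
```

View pics/lift.png

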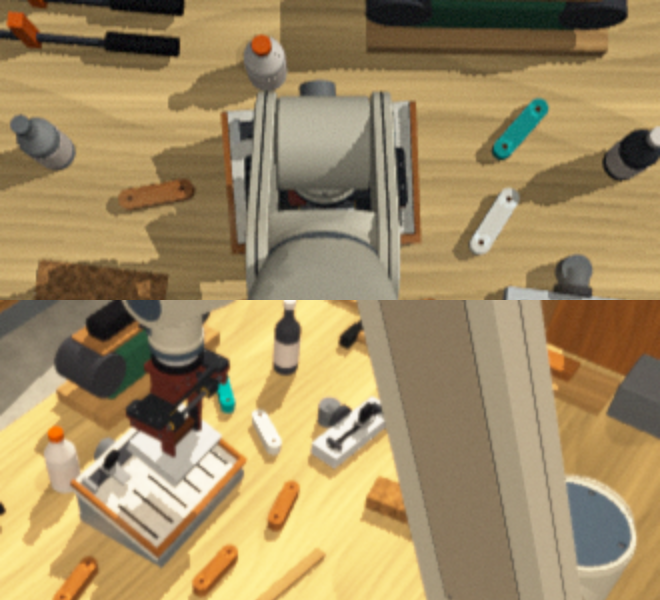

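Top and side views: the cover is lifted clear and hanging at about (180,445) in the side half, with the lock at its left end. Now to the mat.

Emit:
arm_command(
  series=[
    {"linear": [-0.013, -0.032, 0], "turn": 0},
    {"linear": [-0.013, -0.033, 0], "turn": 0},
    {"linear": [-0.013, -0.033, 0], "turn": 0},
    {"linear": [-0.013, -0.033, 0], "turn": 0},
    {"linear": [-0.013, -0.033, 0], "turn": 0},
    {"linear": [-0.013, -0.032, 0], "turn": 0},
    {"linear": [-0.013, -0.032, 0], "turn": 0},
    {"linear": [-0.013, -0.032, 0], "turn": 0},
    {"linear": [-0.013, -0.032, 0], "turn": 0},
    {"linear": [-0.013, -0.032, 0], "turn": 0},
  ],
)

```text
t: 8.7
ee_pos: [409.9, 335.9, 185.9]
orientation: [3.138, 0.116, -0.004]
ft_force: [1.2, 0.3, -2.6]
width: 59.8
grasp_force: 36.1
```

Emit:
arm_command(
  series=[
    {"linear": [0, 0, 0.03], "turn": 0},
    {"linear": [0, 0, 0.03], "turn": 0},
    {"linear": [0, 0, 0.03], "turn": 0},
    {"linear": [0, 0, 0.02], "turn": 0},
    {"linear": [0, 0, 0.01], "turn": 0},
    {"linear": [0, 0, 0.005], "turn": 0},
    {"linear": [0, 0, 0.003], "turn": 0},
    {"linear": [0, 0, 0], "turn": 0},
  ],
)

```text
t: 9.5
ee_pos: [412.3, 335.1, 60.2]
orientation: [3.139, 0.116, 0.001]
ft_force: [1.0, -1.7, 0.8]
width: 60.3
grasp_force: 35.4
```

```bash
python3 - <<'E'
from h import *
go((415,336,50),0.0741); print(ctrl.get_obs()["ft_force"])
s=snap("side","x2",200,400,220,370,4)
E
```

```text
ee [412.3 335.1  60.2] head 0.074 t 9.5 w 60.3 shift [ 2.7 -0.7 10.2] turn -0.0001
[ 1.01381852 -1.73530195  0.78051813]
```

View pics/x2.png

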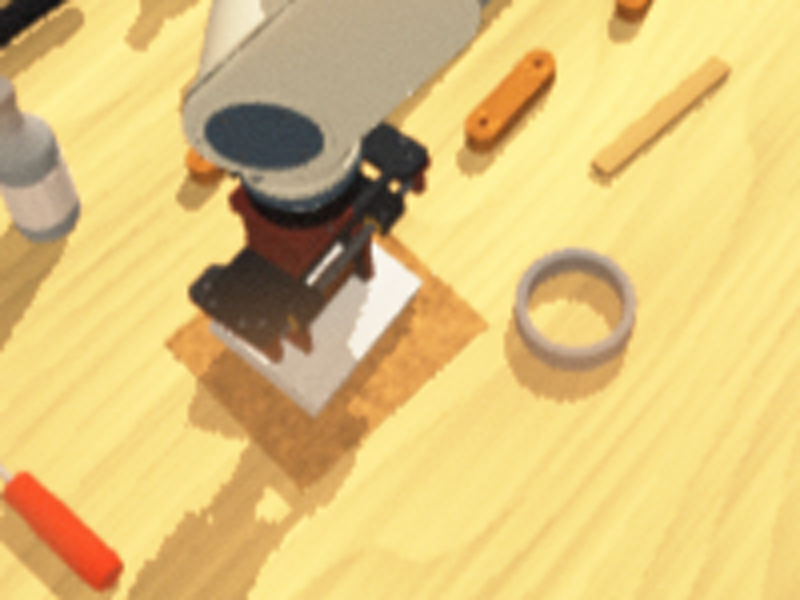

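The cover is over the mat, its near corner at about (315,415) just touching. I'll press it level.

Emit:
arm_command(
  series=[
    {"linear": [0, 0, 0.003], "turn": 0},
    {"linear": [0, 0, 0.003], "turn": 0},
    {"linear": [0, 0, 0], "turn": 0},
  ],
)

```text
t: 9.85
ee_pos: [414.7, 336.6, 55.5]
orientation: [-3.137, -0.117, -0.009]
ft_force: [6.1, -3.1, 9.4]
width: 59.8
grasp_force: 36.4
```

Emit:
arm_command(
  series=[
    {"linear": [0, 0, 0.003], "turn": 0},
    {"linear": [0, 0, 0], "turn": 0},
  ],
)

```text
t: 10.05
ee_pos: [415.4, 337.3, 52.8]
orientation: [-3.135, -0.117, -0.012]
ft_force: [6.0, -1.3, 9.7]
width: 59.3
grasp_force: 36.9
```

Emit:
arm_command(
  series=[
    {"linear": [0, 0, 0.002], "turn": 0},
    {"linear": [0, 0, 0], "turn": 0},
  ],
)

```text
t: 10.25
ee_pos: [415.4, 337.6, 50.9]
orientation: [-3.135, -0.116, -0.012]
ft_force: [5.7, -0.1, 11.4]
width: 59.7
grasp_force: 37.1
```

Emit:
arm_command(
  series=[
    {"linear": [0, 0, 0.002], "turn": 0},
    {"linear": [0, 0, 0.001], "turn": 0},
    {"linear": [0, 0, 0], "turn": 0},
  ],
)

```text
t: 10.55
ee_pos: [415.4, 337.9, 48.3]
orientation: [-3.135, -0.117, -0.012]
ft_force: [5.4, 1.0, 14.4]
width: 59.9
grasp_force: 40.5
```

Emit:
arm_command(
  series=[
    {"linear": [0, 0, 0], "turn": 0},
    {"linear": [0, 0, 0], "turn": 0},
    {"linear": [0, 0, 0], "turn": 0},
    {"linear": [0, 0, 0], "turn": 0},
    {"linear": [0, 0, -0.02], "turn": 0},
    {"linear": [0, 0, -0.03], "turn": 0},
    {"linear": [0, 0, -0.05], "turn": 0},
    {"linear": [0, 0, -0.05], "turn": 0},
  ],
  jaw=1,
)

```text
t: 11.35
ee_pos: [411.2, 335.3, 197.1]
orientation: [3.139, 0.116, -0.001]
ft_force: [1.4, -0.2, -0.5]
width: 87.5
grasp_force: 0.0
```

Emit:
arm_command(
  series=[
    {"linear": [0, 0.04, 0], "turn": 0},
    {"linear": [0, 0.04, 0], "turn": 0},
    {"linear": [0, 0.04, 0], "turn": 0},
    {"linear": [0, 0.04, 0], "turn": 0},
    {"linear": [0, 0, 0], "turn": 0},
  ],
)

```text
t: 11.85
ee_pos: [423.2, 172.7, 196.0]
orientation: [3.139, 0.11, 0.0]
ft_force: [-0.4, -0.0, -0.5]
width: 87.8
grasp_force: 0.0
```

```bash
python3 - <<'E'
from h import *
go((438,97,28),0.0411+0*np.pi)
t=ctrl.get_image("top"); pickle.dump(t,open("top.pkl","wb")); s=ctrl.get_image("side"); pickle.dump(s,open("side.pkl","wb"))
A=cv2.resize(t["frame"][150:300,150:420],None,fx=2.9,fy=2.9,interpolation=2); B=s["frame"][200:365,200:440]; B=cv2.resize(B,None,fx=1,fy=1)
o=np.zeros((600,800,3),np.uint8); o[:435,:783]=A; o[435:,:240]=B; cv2.imwrite("pics/placed.png",o)
E
```

```text
ee [423.2 172.7 196. ] head 0.07 t 11.85 w 87.8 shift [  9.5  76.4 168. ] turn 0.0289
```

View pics/placed.png

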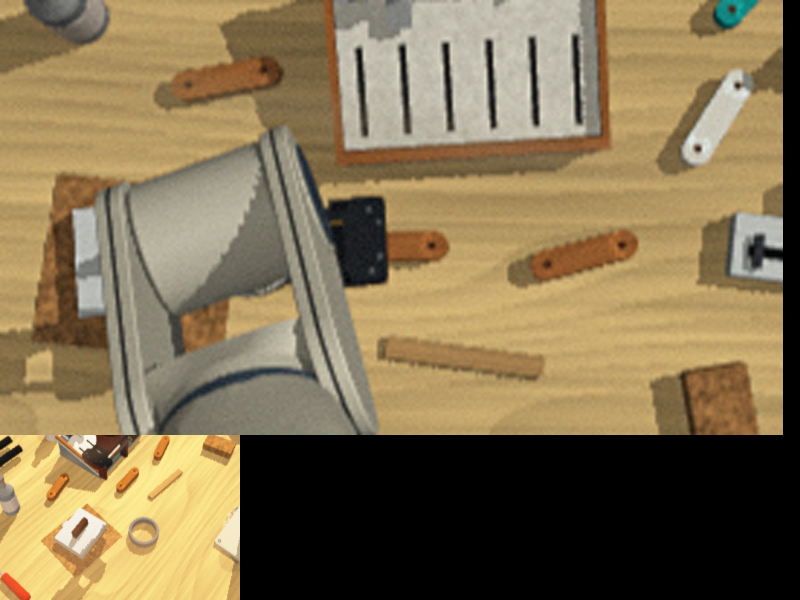

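Picture: the cover lies flat on the mat (side inset (80,532)), the board is empty and the blanks haven't moved.

```bash
python3 - <<'E'
from h import *
print(ctrl.get_obs()["qpos"].round(2)); go((438,97,28),1.612); go((438,97,28),1.612-np.pi)
cv2.imwrite("pics/full.png",load("top")["frame"][200:,330:])
E
```

```text
[0.37 0.25 2.02 0.   0.87 1.87]
ee [423.9 175.5 196.2] head 0.0714 t 11.95 w 87.9 shift [  8.2  79.5 168.1] turn -1.5406
ee [423.9 175.5 196.2] head 0.0714 t 11.95 w 87.9 shift [  8.2  79.5 168.1] turn 1.601
```

View pics/full.png

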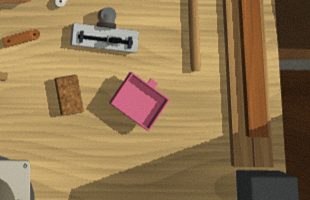

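Only three brown blanks; nothing else lies at the lower right. Now blank2.

Emit:
arm_command(
  series=[
    {"linear": [0.004, 0.04, 0], "turn": 0},
    {"linear": [0.004, 0.0395, 0], "turn": 0},
    {"linear": [0, 0, 0], "turn": -0.14},
    {"linear": [0, 0, 0], "turn": -0.14},
    {"linear": [0, 0, 0], "turn": -0.14},
    {"linear": [0, 0, 0], "turn": -0.14},
    {"linear": [0, 0, 0], "turn": -0.14},
    {"linear": [0, 0, 0], "turn": -0.14},
    {"linear": [0, 0, 0], "turn": -0.14},
    {"linear": [0, 0, 0], "turn": -0.14},
  ],
)

```text
t: 12.95
ee_pos: [437.8, 98.7, 195.8]
orientation: [2.592, 1.776, 0.001]
ft_force: [0.7, 0.5, -0.5]
width: 87.6
grasp_force: 0.0
```

Emit:
arm_command(
  series=[
    {"linear": [0, 0, 0], "turn": -0.14},
    {"linear": [0, 0, 0], "turn": -0.14},
    {"linear": [0, 0, 0.02], "turn": -0.14},
    {"linear": [0, 0, 0.04], "turn": 0},
    {"linear": [0, 0, 0], "turn": 0},
  ],
)

```text
t: 13.45
ee_pos: [434.9, 97.9, 132.6]
orientation: [-2.169, -2.267, 0.009]
ft_force: [-1.0, -0.2, 0.2]
width: 88.0
grasp_force: 0.0
```

```bash
python3 - <<'E'
from h import *
go((438,97,28),1.612)
E
```

```text
ee [434.9  97.9 132.6] head 1.6152 t 13.45 w 88.0 shift [ -1.    3.8 104.5] turn 0.0032
```

Emit:
arm_command(
  series=[
    {"linear": [0, 0.001, 0.03], "turn": 0},
    {"linear": [0, 0.001, 0.03], "turn": 0},
    {"linear": [0, 0, 0.025], "turn": 0},
    {"linear": [0, 0, 0.014], "turn": 0},
    {"linear": [0, 0, 0.006], "turn": 0},
    {"linear": [0, 0, 0], "turn": 0},
    {"linear": [0, 0, 0], "turn": 0},
  ],
)

```text
t: 14.15
ee_pos: [440.1, 97.7, 31.6]
orientation: [2.172, 2.268, 0.002]
ft_force: [0.1, -0.2, 1.0]
width: 87.7
grasp_force: 0.0
```

Emit:
arm_command(
  series=[
    {"linear": [0, 0, 0], "turn": 0},
    {"linear": [0, 0, 0], "turn": 0},
    {"linear": [0, 0, 0], "turn": 0},
    {"linear": [0, 0, 0], "turn": 0},
    {"linear": [0, 0, 0], "turn": 0},
    {"linear": [0, 0, 0], "turn": 0},
    {"linear": [0, 0, 0], "turn": 0},
    {"linear": [0, 0, 0], "turn": 0},
    {"linear": [0, 0, 0], "turn": 0},
  ],
  jaw=-1,
)

```text
t: 15.05
ee_pos: [439.3, 97.2, 30.6]
orientation: [-2.173, -2.269, 0.0]
ft_force: [0.4, -0.3, -0.5]
width: 27.8
grasp_force: 30.0
```

Emit:
arm_command(
  series=[
    {"linear": [0, 0, -0.02], "turn": 0},
    {"linear": [0, 0, -0.04], "turn": 0},
    {"linear": [0, 0, -0.04], "turn": 0},
    {"linear": [0, 0, 0], "turn": 0},
  ],
)

```text
t: 15.45
ee_pos: [442.1, 97.8, 134.7]
orientation: [2.17, 2.265, 0.01]
ft_force: [-0.3, -1.0, 0.1]
width: 27.7
grasp_force: 30.0
```

```bash
python3 - <<'E'
from h import *
W=board(ST,(66,0,32))[0];print(W);go(W,0.0741)
E
```

```text
[577.23491079  26.18120004  87.34349332]
ee [442.1  97.8 134.7] head 1.6139 t 15.45 w 27.7 shift [-77.4 131.6  48.3] turn 1.5398
```

Emit:
arm_command(
  series=[
    {"linear": [0, 0, -0.015], "turn": 0.14},
    {"linear": [0, 0, -0.015], "turn": 0.14},
    {"linear": [0, 0, 0], "turn": 0.14},
    {"linear": [0, 0, 0], "turn": 0.14},
    {"linear": [0, 0, 0], "turn": 0.14},
    {"linear": [0, 0, 0], "turn": 0.14},
    {"linear": [0, 0, 0], "turn": 0.14},
    {"linear": [0, 0, 0], "turn": 0.14},
    {"linear": [0, 0, 0], "turn": 0.14},
    {"linear": [0, 0, 0], "turn": 0.14},
  ],
)

```text
t: 16.45
ee_pos: [438.8, 97.1, 159.8]
orientation: [3.125, 0.326, -0.002]
ft_force: [0.2, -0.1, -1.5]
width: 27.7
grasp_force: 30.0
```

Emit:
arm_command(
  series=[
    {"linear": [0, 0, 0], "turn": 0.14},
    {"linear": [0.028, 0.016, 0], "turn": 0},
    {"linear": [0.028, 0.016, 0], "turn": 0},
    {"linear": [0.028, 0.016, 0], "turn": 0},
    {"linear": [0.028, 0.016, 0], "turn": 0},
    {"linear": [0.026, 0.016, 0], "turn": 0},
    {"linear": [0, 0, 0.03], "turn": 0},
    {"linear": [0, 0, 0], "turn": 0},
    {"linear": [0, 0, 0], "turn": 0},
  ],
)

```text
t: 17.35
ee_pos: [581.3, 27.7, 129.4]
orientation: [-3.139, -0.116, 0.006]
ft_force: [-0.3, -0.2, -0.4]
width: 27.6
grasp_force: 30.0
```

```bash
python3 - <<'E'
from h import *
go((586.1,26.8,104),0.0741); print(ctrl.get_obs()["ft_force"])
E
```

```text
ee [581.3  27.7 129.4] head 0.0738 t 17.35 w 27.6 shift [ 4.8  1.2 25.4] turn -0.0003
[-0.31420265 -0.2049678  -0.44819518]
```

Emit:
arm_command(
  series=[
    {"linear": [0.005, 0.001, 0.01], "turn": 0},
    {"linear": [0, 0, 0.01], "turn": 0},
    {"linear": [0, 0, 0.004], "turn": 0},
    {"linear": [0, 0, 0.003], "turn": 0},
    {"linear": [0, 0, 0.003], "turn": 0},
    {"linear": [0, 0, 0], "turn": 0},
  ],
)

```text
t: 17.95
ee_pos: [587.0, 27.0, 100.7]
orientation: [3.139, 0.116, -0.002]
ft_force: [-4.5, 0.0, 1.9]
width: 27.7
grasp_force: 30.0
```

Emit:
arm_command(
  series=[
    {"linear": [0, 0, 0.003], "turn": 0},
    {"linear": [0, 0, 0.003], "turn": 0},
    {"linear": [0, 0, 0], "turn": 0},
  ],
)

```text
t: 18.25
ee_pos: [587.2, 27.0, 94.7]
orientation: [3.139, 0.116, -0.002]
ft_force: [-4.7, -0.1, 3.9]
width: 27.8
grasp_force: 30.0
```

Emit:
arm_command(
  series=[
    {"linear": [0, 0, 0.002], "turn": 0},
    {"linear": [0, 0, 0.002], "turn": 0},
    {"linear": [0, 0, 0], "turn": 0},
  ],
)

```text
t: 18.55
ee_pos: [587.5, 27.0, 90.8]
orientation: [-3.139, -0.116, 0.001]
ft_force: [-4.6, -1.2, 5.0]
width: 27.7
grasp_force: 30.0
```

Emit:
arm_command(
  series=[
    {"linear": [0, 0, 0.002], "turn": 0},
    {"linear": [0, 0, 0.001], "turn": 0},
    {"linear": [0, 0, 0], "turn": 0},
  ],
)

```text
t: 18.85
ee_pos: [587.8, 27.0, 87.8]
orientation: [-3.139, -0.116, 0.0]
ft_force: [-4.6, 0.1, 5.2]
width: 27.9
grasp_force: 30.0
```

Emit:
arm_command(
  series=[
    {"linear": [-0.002, 0, 0.0007], "turn": 0},
    {"linear": [-0.002, 0, 0.0007], "turn": 0},
    {"linear": [0, 0, 0], "turn": 0},
  ],
)

```text
t: 19.15
ee_pos: [584.6, 26.7, 86.6]
orientation: [3.139, 0.116, 0.003]
ft_force: [0.9, -0.4, 4.7]
width: 27.6
grasp_force: 30.0
```

```bash
python3 - <<'E'
from h import *
o=ctrl.get_obs(); print(toboard(o["ee_pos"]-[0,0,13.8]),o["ft_force"])
s=snap("side","x3",240,360,140,260,5)
E
```

```text
[ 6.79975892e+01 -9.65274727e-03  1.58014537e+01] [ 0.89610925 -0.37021296  4.66423406]
```

View pics/x3.png

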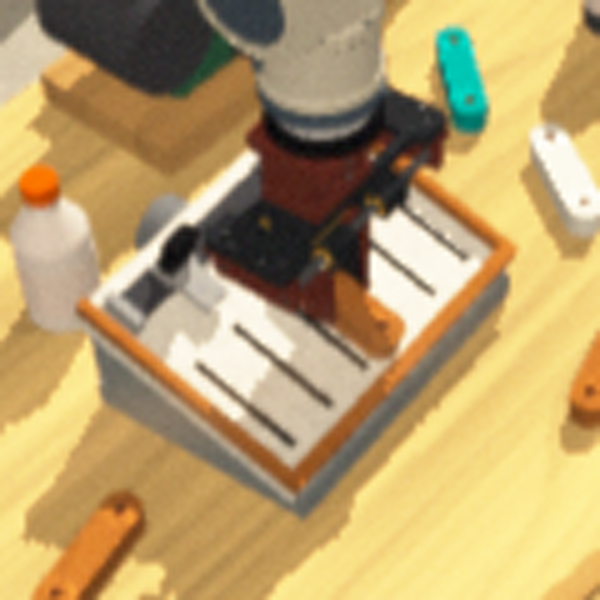

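Side view: blank2 (370,315) is nearly flush on the board, a few mm short of the cleat. I'll nudge it on.

Emit:
arm_command(
  series=[
    {"linear": [0, 0, 0.0015], "turn": 0},
    {"linear": [-0.002, 0, 0.0007], "turn": 0},
    {"linear": [0, 0, 0], "turn": 0},
  ],
)

```text
t: 19.5
ee_pos: [582.2, 26.6, 84.2]
orientation: [3.139, 0.116, 0.001]
ft_force: [1.3, 0.5, 4.9]
width: 27.7
grasp_force: 30.0
```

Emit:
arm_command(
  series=[
    {"linear": [-0.0015, 0, 0.0007], "turn": 0},
    {"linear": [0, 0, 0], "turn": 0},
  ],
)

```text
t: 19.7
ee_pos: [581.9, 26.5, 84.1]
orientation: [-3.139, -0.116, -0.005]
ft_force: [2.5, 0.4, 5.6]
width: 28.0
grasp_force: 30.0
```

Emit:
arm_command(
  series=[
    {"linear": [-0.0015, 0, 0.0005], "turn": 0},
    {"linear": [0, 0, 0], "turn": 0},
  ],
)

```text
t: 19.9
ee_pos: [581.8, 26.5, 84.0]
orientation: [-3.139, -0.116, -0.01]
ft_force: [5.9, 0.7, 5.7]
width: 28.1
grasp_force: 30.0
```

Emit:
arm_command(
  series=[
    {"linear": [0, 0, 0], "turn": 0},
    {"linear": [0, 0, 0], "turn": 0},
    {"linear": [0, 0, 0], "turn": 0},
    {"linear": [0, 0, -0.03], "turn": 0},
    {"linear": [0, 0, -0.05], "turn": 0},
    {"linear": [-0.032, 0.02, 0], "turn": 0},
    {"linear": [-0.032, 0.02, 0], "turn": 0},
    {"linear": [-0.031, 0.02, 0], "turn": 0},
    {"linear": [-0.031, 0.0195, 0], "turn": 0},
    {"linear": [-0.031, 0.0195, 0], "turn": 0},
  ],
  jaw=0.13,
)

```text
t: 20.9
ee_pos: [427.7, -84.4, 162.5]
orientation: [-3.139, -0.116, 0.002]
ft_force: [0.3, -0.5, -0.6]
width: 49.6
grasp_force: 0.0
```

Emit:
arm_command(
  series=[
    {"linear": [0, 0, 0], "turn": -0.136},
    {"linear": [0, 0, 0], "turn": -0.136},
    {"linear": [0, 0, 0], "turn": -0.136},
    {"linear": [0, 0, 0], "turn": -0.136},
    {"linear": [0, 0, 0], "turn": -0.136},
    {"linear": [0, 0, 0], "turn": -0.136},
    {"linear": [0, 0, 0], "turn": -0.136},
    {"linear": [0, 0, 0], "turn": -0.136},
    {"linear": [0, 0, 0], "turn": -0.136},
    {"linear": [0, 0, 0], "turn": -0.136},
  ],
  jaw=1,
)

```text
t: 21.9
ee_pos: [428.9, -83.8, 162.5]
orientation: [-2.361, -2.07, 0.001]
ft_force: [0.8, -0.1, 0.0]
width: 88.0
grasp_force: 0.0
```

Emit:
arm_command(
  series=[
    {"linear": [0, 0, 0], "turn": -0.136},
    {"linear": [0, 0, 0], "turn": -0.136},
    {"linear": [0, 0, 0], "turn": -0.133},
    {"linear": [0, 0, 0.04], "turn": 0},
    {"linear": [0, 0, 0], "turn": 0},
    {"linear": [0, 0, 0], "turn": 0},
  ],
)

```text
t: 22.5
ee_pos: [428.5, -83.7, 122.5]
orientation: [-1.903, -2.495, 0.002]
ft_force: [1.1, -0.5, -0.2]
width: 87.9
grasp_force: 0.0
```

```bash
python3 - <<'E'
from h import *
go((432.3,-83.6,30),1.8388)
t=ctrl.get_image("top"); pickle.dump(t,open("top.pkl","wb"))
s=ctrl.get_image("side"); pickle.dump(s,open("side.pkl","wb"))
A=cv2.resize(t["frame"][110:270,190:390],None,fx=3,fy=3,interpolation=2); B=cv2.resize(s["frame"][150:250,230:430],None,fx=1,fy=1)
o=np.zeros((600,620,3),np.uint8); o[:480,:600]=A; o[490:590,:200]=B; cv2.imwrite("pics/b2.png",o)
E
```

```text
ee [428.5 -83.7 122.5] head 1.8384 t 22.5 w 87.9 shift [-1.   4.  92.5] turn -0.0004
```

View pics/b2.png

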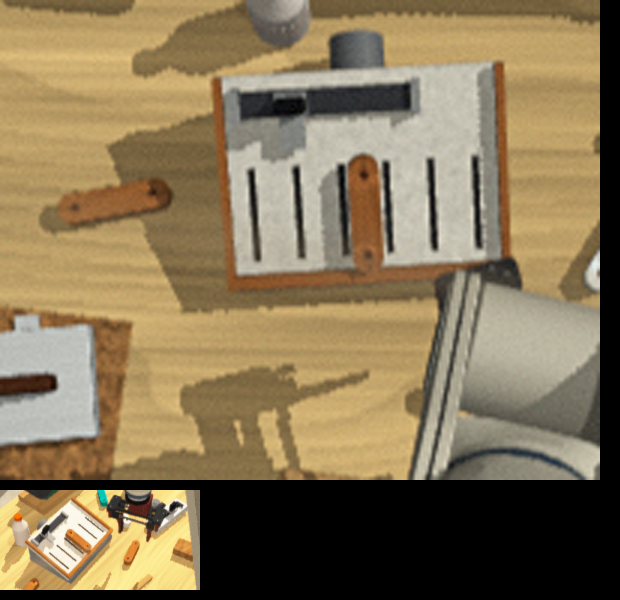

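Blank2 lies straight on the board with its end at the cleat (holes (364,175) and (369,255)). Blank1 hasn't moved. Now blank3.

Emit:
arm_command(
  series=[
    {"linear": [0, 0.004, 0.03], "turn": 0},
    {"linear": [0, 0, 0.025], "turn": 0},
    {"linear": [0, 0, 0.02], "turn": 0},
    {"linear": [0, 0, 0.012], "turn": 0},
    {"linear": [0, 0, 0.006], "turn": 0},
    {"linear": [0, 0, 0], "turn": 0},
    {"linear": [0, 0, 0], "turn": 0},
  ],
)

```text
t: 23.3
ee_pos: [434.1, -83.1, 30.6]
orientation: [1.904, 2.497, 0.001]
ft_force: [1.1, -0.7, 0.1]
width: 88.1
grasp_force: 0.0
```

Emit:
arm_command(
  series=[
    {"linear": [0, 0, 0], "turn": 0},
    {"linear": [0, 0, 0], "turn": 0},
    {"linear": [0, 0, 0], "turn": 0},
    {"linear": [0, 0, 0], "turn": 0},
    {"linear": [0, 0, 0], "turn": 0},
    {"linear": [0, 0, 0], "turn": 0},
    {"linear": [0, 0, 0], "turn": 0},
    {"linear": [0, 0, 0], "turn": 0},
    {"linear": [0, 0, 0], "turn": 0},
  ],
  jaw=-1,
)

```text
t: 24.2
ee_pos: [433.5, -82.9, 29.8]
orientation: [-1.905, -2.498, 0.0]
ft_force: [0.4, 1.0, 1.2]
width: 28.2
grasp_force: 30.0
```

Emit:
arm_command(
  series=[
    {"linear": [0, 0, -0.02], "turn": 0},
    {"linear": [0, 0, -0.04], "turn": 0},
    {"linear": [0, 0, -0.04], "turn": 0},
    {"linear": [0, 0, -0.03], "turn": 0.135},
    {"linear": [0, 0, 0], "turn": 0.136},
    {"linear": [0, 0, 0], "turn": 0.136},
    {"linear": [0, 0, 0], "turn": 0.136},
    {"linear": [0, 0, 0], "turn": 0.136},
    {"linear": [0, 0, 0], "turn": 0.136},
    {"linear": [0, 0, 0], "turn": 0.136},
  ],
)

```text
t: 25.2
ee_pos: [433.2, -82.9, 159.8]
orientation: [-2.841, -1.341, 0.0]
ft_force: [0.5, 0.4, -0.3]
width: 27.5
grasp_force: 30.0
```

Emit:
arm_command(
  series=[
    {"linear": [0, 0, 0], "turn": 0.136},
    {"linear": [0, 0, 0], "turn": 0.136},
    {"linear": [0, 0, 0], "turn": 0.136},
    {"linear": [0, 0, 0], "turn": 0.136},
    {"linear": [0, 0, 0], "turn": 0.136},
    {"linear": [0, 0, 0], "turn": 0.134},
    {"linear": [0, 0, 0], "turn": 0},
    {"linear": [0, 0, 0], "turn": 0},
  ],
)

```text
t: 26.0
ee_pos: [433.3, -82.9, 159.8]
orientation: [-3.139, -0.121, 0.0]
ft_force: [0.5, 0.4, 0.3]
width: 27.8
grasp_force: 30.0
```

```bash
python3 - <<'E'
from h import *
for y in(-60,): 
  W=board(ST,(70,y,17))[0]+[0,0,13]; print(W); go(W,0.0741)
E
```

```text
[590.54152291 -32.99607335  87.61618459]
ee [433.3 -82.9 159.8] head 0.0773 t 26.0 w 27.8 shift [160.6 -37.6  72.1] turn 0.0032
```

Emit:
arm_command(
  series=[
    {"linear": [0.032, -0.0075, 0], "turn": 0.003},
    {"linear": [0.032, -0.0075, 0], "turn": 0},
    {"linear": [0.032, -0.0075, 0], "turn": 0},
    {"linear": [0.032, -0.0075, 0], "turn": 0},
    {"linear": [0.0325, -0.0075, 0], "turn": 0},
    {"linear": [0, 0, 0.025], "turn": 0},
    {"linear": [0, 0, 0.02], "turn": 0},
    {"linear": [0, 0, 0.01], "turn": 0},
    {"linear": [0, 0, 0], "turn": 0},
    {"linear": [0, 0, 0], "turn": 0},
  ],
)

```text
t: 27.0
ee_pos: [591.1, -34.2, 105.3]
orientation: [3.14, 0.112, 0.001]
ft_force: [-0.1, 0.0, -0.3]
width: 27.8
grasp_force: 30.0
```

Emit:
arm_command(
  series=[
    {"linear": [0, 0, 0.003], "turn": 0},
    {"linear": [0, 0, 0.003], "turn": 0},
    {"linear": [0, 0, 0.003], "turn": 0},
    {"linear": [0, 0, 0.003], "turn": 0},
    {"linear": [0, 0, 0], "turn": 0},
  ],
)

```text
t: 27.5
ee_pos: [590.8, -34.2, 93.2]
orientation: [3.14, 0.111, 0.0]
ft_force: [-3.6, -0.7, 3.5]
width: 27.9
grasp_force: 30.0
```

Emit:
arm_command(
  series=[
    {"linear": [0, 0, 0.002], "turn": 0},
    {"linear": [0, 0, 0.002], "turn": 0},
    {"linear": [0, 0, 0], "turn": 0},
  ],
)

```text
t: 27.8
ee_pos: [590.8, -34.1, 89.2]
orientation: [3.14, 0.111, 0.0]
ft_force: [-3.0, -0.1, 4.2]
width: 27.8
grasp_force: 30.0
```

```bash
python3 - <<'E'
from h import *
o=ctrl.get_obs(); print(o["ee_pos"],toboard(o["ee_pos"]-[0,0,13.]),o["ft_force"])
E
```

```text
[590.84687047 -34.14846753  89.18537646] [ 70.74267149 -61.17183739  18.3995888 ] [-3.0314764  -0.10123181  4.16405231]
```

Emit:
arm_command(
  series=[
    {"linear": [0, 0, 0.002], "turn": 0},
    {"linear": [0, 0, 0.0015], "turn": 0},
    {"linear": [-0.002, 0, 0.0007], "turn": 0},
    {"linear": [-0.002, 0, 0.0007], "turn": 0},
    {"linear": [0, 0, 0], "turn": 0},
  ],
)

```text
t: 28.3
ee_pos: [587.2, -34.3, 84.2]
orientation: [3.14, 0.111, 0.001]
ft_force: [-0.3, -0.3, 3.6]
width: 27.8
grasp_force: 30.0
```

Emit:
arm_command(
  series=[
    {"linear": [-0.0015, 0, 0.0006], "turn": 0},
    {"linear": [0, 0, 0], "turn": 0},
  ],
)

```text
t: 28.5
ee_pos: [585.6, -34.5, 83.5]
orientation: [3.14, 0.111, 0.001]
ft_force: [-0.9, -0.5, 4.6]
width: 27.6
grasp_force: 30.0
```

Emit:
arm_command(
  series=[
    {"linear": [-0.0015, 0, 0.0006], "turn": 0},
    {"linear": [0, 0, 0], "turn": 0},
  ],
)

```text
t: 28.7
ee_pos: [585.4, -34.5, 83.5]
orientation: [3.14, 0.111, 0.005]
ft_force: [3.7, 0.0, 5.7]
width: 27.5
grasp_force: 30.0
```

```bash
python3 - <<'E'
from h import *
o=ctrl.get_obs(); print(o["ee_pos"],toboard(o["ee_pos"]-[0,0,13.]),o["ft_force"])
E
```

```text
[585.43378117 -34.4698164   83.49326795] [ 63.7008187  -61.09156148  14.90519825] [3.65728274 0.00968762 5.6895407 ]
```

Emit:
arm_command(
  series=[
    {"linear": [0, 0, 0], "turn": 0},
    {"linear": [0, 0, 0], "turn": 0},
    {"linear": [0, 0, 0], "turn": 0},
    {"linear": [0, 0, -0.03], "turn": 0},
    {"linear": [0, 0, -0.05], "turn": 0},
    {"linear": [0, 0, -0.02], "turn": 0},
    {"linear": [0.004, -0.036, 0], "turn": 0},
    {"linear": [0.004, -0.036, 0], "turn": 0},
    {"linear": [0.004, -0.036, 0], "turn": 0},
    {"linear": [0.004, -0.036, 0], "turn": 0},
  ],
  jaw=0.13,
)

```text
t: 29.7
ee_pos: [589.1, 111.4, 182.4]
orientation: [3.14, 0.111, -0.002]
ft_force: [0.9, 0.4, -0.3]
width: 49.7
grasp_force: 0.0
```

Emit:
arm_command(
  series=[
    {"linear": [0.004, -0.037, 0], "turn": 0},
    {"linear": [0.004, -0.037, 0], "turn": 0},
    {"linear": [0.004, -0.037, 0], "turn": 0},
    {"linear": [0.004, -0.037, 0], "turn": 0},
    {"linear": [0, 0, 0], "turn": 0},
    {"linear": [0, 0, 0], "turn": -0.142},
    {"linear": [0, 0, 0], "turn": -0.142},
    {"linear": [0, 0, 0], "turn": -0.142},
    {"linear": [0, 0, 0], "turn": -0.142},
    {"linear": [0, 0, 0], "turn": -0.142},
  ],
  jaw=1,
)

```text
t: 30.7
ee_pos: [594.7, 257.9, 182.2]
orientation: [2.902, 1.203, -0.003]
ft_force: [0.2, 0.3, -0.5]
width: 87.8
grasp_force: 0.0
```

Emit:
arm_command(
  series=[
    {"linear": [0, 0, 0], "turn": -0.142},
    {"linear": [0, 0, 0], "turn": -0.142},
    {"linear": [0, 0, 0], "turn": -0.142},
    {"linear": [0, 0, 0], "turn": -0.142},
    {"linear": [0, 0, 0], "turn": -0.142},
    {"linear": [0, 0, 0], "turn": -0.142},
    {"linear": [0, 0, 0], "turn": -0.142},
    {"linear": [0, 0, 0.03], "turn": 0},
    {"linear": [0, 0, 0], "turn": 0},
  ],
)

```text
t: 31.6
ee_pos: [592.7, 257.1, 149.4]
orientation: [-1.983, -2.433, 0.01]
ft_force: [-0.3, -0.8, -0.5]
width: 87.6
grasp_force: 0.0
```

```bash
python3 - <<'E'
from h import *
go((596.3,259.1,30),1.7783)
t=ctrl.get_image("top"); pickle.dump(t,open("top.pkl","wb"))
s=ctrl.get_image("side"); pickle.dump(s,open("side.pkl","wb"))
A=cv2.resize(t["frame"][120:270,190:390],None,fx=2,fy=2,interpolation=2); B=cv2.resize(s["frame"][150:300,220:420],None,fx=2,fy=2,interpolation=2)
cv2.imwrite("pics/b3.png",np.vstack([A,B])); print(atz(s,(258,252),22))
E
```

```text
ee [592.7 257.1 149.4] head 1.7741 t 31.6 w 87.6 shift [  1.4   4.8 119.3] turn -0.0042
[590.74971227 263.92688506  22.        ]
```

View pics/b3.png

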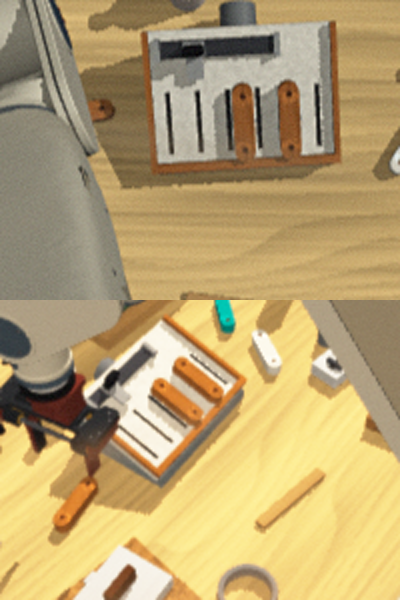

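Blanks 2 and 3 are in place, ends at the cleat. Blank1 is still at its spot (side centre (257,251)).

Emit:
arm_command(
  series=[
    {"linear": [0.001, 0.003, 0.03], "turn": -0.004},
    {"linear": [0, 0, 0.03], "turn": 0},
    {"linear": [0, 0, 0.025], "turn": 0},
    {"linear": [0, 0, 0.02], "turn": 0},
    {"linear": [0, 0, 0.01], "turn": 0},
    {"linear": [0, 0, 0.004], "turn": 0},
    {"linear": [0, 0, 0], "turn": 0},
    {"linear": [0, 0, 0], "turn": 0},
  ],
)

```text
t: 32.5
ee_pos: [598.7, 260.8, 35.0]
orientation: [1.978, 2.439, 0.002]
ft_force: [0.4, 0.7, -0.7]
width: 87.6
grasp_force: 0.0
```

Emit:
arm_command(
  series=[
    {"linear": [0, 0, 0], "turn": 0},
    {"linear": [0, 0, 0], "turn": 0},
    {"linear": [0, 0, 0], "turn": 0},
    {"linear": [0, 0, 0], "turn": 0},
    {"linear": [0, 0, 0], "turn": 0},
    {"linear": [0, 0, 0], "turn": 0},
    {"linear": [0, 0, 0], "turn": 0},
    {"linear": [0, 0, 0], "turn": 0},
    {"linear": [0, 0, 0], "turn": 0},
  ],
  jaw=-1,
)

```text
t: 33.4
ee_pos: [597.8, 260.5, 33.7]
orientation: [-1.979, -2.44, 0.0]
ft_force: [0.2, 0.1, -0.5]
width: 27.7
grasp_force: 30.0
```

Emit:
arm_command(
  series=[
    {"linear": [0, 0, -0.02], "turn": 0},
    {"linear": [0, 0, -0.04], "turn": 0},
    {"linear": [0, 0, -0.04], "turn": 0},
    {"linear": [0, 0, -0.04], "turn": 0.142},
    {"linear": [0, 0, 0], "turn": 0.142},
    {"linear": [0, 0, 0], "turn": 0.142},
    {"linear": [0, 0, 0], "turn": 0.142},
    {"linear": [0, 0, 0], "turn": 0.142},
    {"linear": [0, 0, 0], "turn": 0.142},
    {"linear": [0, 0, 0], "turn": 0.142},
  ],
)

```text
t: 34.4
ee_pos: [597.7, 260.5, 173.6]
orientation: [-2.906, -1.193, 0.001]
ft_force: [0.4, -0.8, -1.1]
width: 28.0
grasp_force: 30.0
```

Emit:
arm_command(
  series=[
    {"linear": [0, 0, 0], "turn": 0.142},
    {"linear": [0, 0, 0], "turn": 0.142},
    {"linear": [0, 0, 0], "turn": 0.142},
    {"linear": [0, 0, 0], "turn": 0.142},
    {"linear": [0, 0, 0], "turn": 0.142},
    {"linear": [0, 0, 0], "turn": 0},
    {"linear": [0, 0, 0], "turn": 0},
  ],
)

```text
t: 35.1
ee_pos: [597.8, 260.5, 173.7]
orientation: [3.139, 0.124, -0.0]
ft_force: [-0.7, -0.2, -0.2]
width: 27.9
grasp_force: 30.0
```

```bash
python3 - <<'E'
from h import *
for y in(58,): 
  W=board(ST,(70,y,17))[0]+[0,0,13]; print(W); go(W,0.0741)
E
```

```text
[581.80572247  84.68011706  87.61618459]
ee [597.8 260.5 173.7] head 0.0787 t 35.1 w 27.9 shift [-29.8 174.   86.1] turn 0.0046
```

```bash
python3 - <<'E'
from h import *
W=board(ST,(67.5,86,17))[0]+[0,0,17]; print(W); go(W,0.0741)
E
```

```text
[577.39003576 112.42936209  90.76113423]
ee [597.8 260.5 173.7] head 0.0787 t 35.1 w 27.9 shift [-32.  146.   82.9] turn 0.0046
```

Emit:
arm_command(
  series=[
    {"linear": [-0.008, 0.036, 0], "turn": 0.0046},
    {"linear": [-0.008, 0.0365, 0], "turn": 0},
    {"linear": [-0.008, 0.0365, 0], "turn": 0},
    {"linear": [-0.008, 0.0365, 0], "turn": 0},
    {"linear": [0, 0, 0.025], "turn": 0},
    {"linear": [0, 0, 0.02], "turn": 0},
    {"linear": [0, 0, 0.015], "turn": 0},
    {"linear": [0, 0, 0], "turn": 0},
    {"linear": [0, 0, 0], "turn": 0},
  ],
)

```text
t: 36.0
ee_pos: [576.5, 113.4, 113.8]
orientation: [3.14, 0.112, -0.0]
ft_force: [0.1, 0.2, -1.1]
width: 28.1
grasp_force: 30.0
```

```bash
python3 - <<'E'
from h import *
W=board(ST,(67.5,86,17))[0]+[0,0,17]; print(W); go(W,0.0741)
E
```

```text
[577.39003576 112.42936209  90.76113423]
ee [576.5 113.4 113.8] head 0.0716 t 36.0 w 28.1 shift [ 0.8  1.  23. ] turn -0.0025
```

Emit:
arm_command(
  series=[
    {"linear": [0.001, 0.001, 0.004], "turn": -0.0025},
    {"linear": [0, 0, 0.004], "turn": 0},
    {"linear": [0, 0, 0.003], "turn": 0},
    {"linear": [0, 0, 0.003], "turn": 0},
    {"linear": [0, 0, 0], "turn": 0},
  ],
)

```text
t: 36.5
ee_pos: [577.2, 112.3, 99.7]
orientation: [-3.139, -0.114, 0.001]
ft_force: [-3.1, 0.9, 3.8]
width: 27.6
grasp_force: 30.0
```

Emit:
arm_command(
  series=[
    {"linear": [0, 0, 0.003], "turn": 0},
    {"linear": [0, 0, 0.003], "turn": 0},
    {"linear": [0, 0, 0], "turn": 0},
  ],
)

```text
t: 36.8
ee_pos: [577.1, 112.3, 93.4]
orientation: [-3.14, -0.114, 0.001]
ft_force: [-3.7, 0.6, 3.7]
width: 27.6
grasp_force: 30.0
```

Emit:
arm_command(
  series=[
    {"linear": [0, 0, 0.002], "turn": 0},
    {"linear": [0, 0, 0.002], "turn": 0},
    {"linear": [0, 0, 0], "turn": 0},
  ],
)

```text
t: 37.1
ee_pos: [577.3, 112.2, 89.5]
orientation: [3.14, 0.114, -0.001]
ft_force: [-3.1, 1.7, 4.1]
width: 27.9
grasp_force: 30.0
```

```bash
python3 - <<'E'
from h import *
o=ctrl.get_obs(); print(o["ee_pos"],toboard(o["ee_pos"]-[0,0,17.]),o["ft_force"])
E
```

```text
[577.26774754 112.24357367  89.47003998] [66.93089692 85.82377468 15.83318278] [-3.06460809  1.68777415  4.09109221]
```

Emit:
arm_command(
  series=[
    {"linear": [0, 0, 0.0015], "turn": 0},
    {"linear": [-0.0015, 0, 0.0006], "turn": 0},
    {"linear": [0, 0, 0], "turn": 0},
  ],
)

```text
t: 37.4
ee_pos: [577.3, 112.3, 88.2]
orientation: [-3.139, -0.114, -0.005]
ft_force: [-2.3, 0.8, 3.9]
width: 27.8
grasp_force: 30.0
```

Emit:
arm_command(
  series=[
    {"linear": [-0.0015, 0, 0.0006], "turn": 0},
    {"linear": [0, 0, 0], "turn": 0},
  ],
)

```text
t: 37.6
ee_pos: [576.2, 112.1, 87.8]
orientation: [-3.139, -0.114, -0.006]
ft_force: [-0.0, 0.6, 4.2]
width: 28.1
grasp_force: 30.0
```

Emit:
arm_command(
  series=[
    {"linear": [-0.001, 0, 0.0004], "turn": 0},
    {"linear": [0, 0, 0], "turn": 0},
  ],
)

```text
t: 37.8
ee_pos: [575.4, 112.1, 87.5]
orientation: [-3.139, -0.114, -0.006]
ft_force: [0.5, 0.2, 5.7]
width: 27.1
grasp_force: 30.0
```

```bash
python3 - <<'E'
from h import *
o=ctrl.get_obs(); print(o["ee_pos"],toboard(o["ee_pos"]-[0,0,17.]),o["ft_force"])
E
```

```text
[575.37161522 112.05914514  87.45864421] [64.45323674 85.7802271  14.59449467] [0.51294008 0.22526129 5.68263765]
```

Emit:
arm_command(
  series=[
    {"linear": [-0.001, 0, 0.0004], "turn": 0},
    {"linear": [-0.001, 0, 0.0004], "turn": 0},
    {"linear": [0, 0, 0], "turn": 0},
  ],
)

```text
t: 38.1
ee_pos: [574.6, 112.0, 87.2]
orientation: [-3.139, -0.114, -0.011]
ft_force: [3.2, 0.4, 6.1]
width: 27.7
grasp_force: 30.0
```

Emit:
arm_command(
  series=[
    {"linear": [0, 0, 0], "turn": 0},
    {"linear": [0, 0, 0], "turn": 0},
    {"linear": [0, 0, 0], "turn": 0},
    {"linear": [0, 0, -0.02], "turn": 0},
    {"linear": [0, 0, -0.04], "turn": 0},
    {"linear": [0, 0, -0.04], "turn": 0},
    {"linear": [-0.04, 0, 0], "turn": 0},
    {"linear": [-0.04, 0, 0], "turn": 0},
    {"linear": [-0.04, 0, 0], "turn": 0},
    {"linear": [-0.03, 0, 0], "turn": 0},
  ],
  jaw=-0.18,
)

```text
t: 39.1
ee_pos: [419.0, 100.5, 185.4]
orientation: [3.139, 0.114, -0.003]
ft_force: [0.3, -0.9, 0.3]
width: 36.4
grasp_force: 0.0
```

```bash
python3 - <<'E'
from h import *
go(board(ST,(165,60,42))[0],0.0741)
t=ctrl.get_image("top"); pickle.dump(t,open("top.pkl","wb"))
s=ctrl.get_image("side"); pickle.dump(s,open("side.pkl","wb"))
A=cv2.resize(t["frame"][120:220,250:370],None,fx=3,fy=3,interpolation=2); B=cv2.resize(s["frame"][150:250,240:360],None,fx=3,fy=3,interpolation=2)
cv2.imwrite("pics/b1.png",np.vstack([A,B]))
E
```

```text
ee [419.  100.5 185.4] head 0.0727 t 39.1 w 36.4 shift [242.   25.4  54.4] turn -0.0014
```

View pics/b1.png

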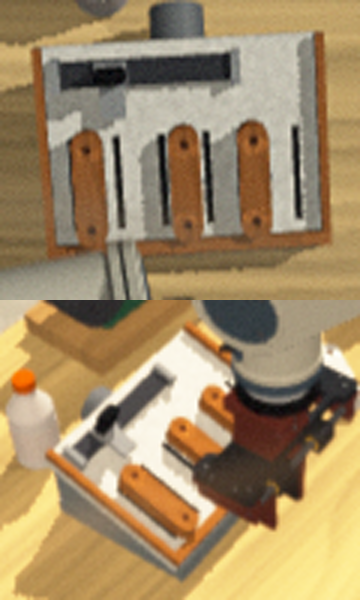

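All three blanks lie flat and parallel, ends at the cleat (top holes (87,150), (183,145) and (250,142)). The lock is at its left end. Next I return the lock.

Emit:
arm_command(
  series=[
    {"linear": [0.04, 0.004, 0], "turn": -0.0014},
    {"linear": [0.04, 0.004, 0], "turn": 0},
    {"linear": [0.04, 0.004, 0], "turn": 0},
    {"linear": [0.04, 0.004, 0], "turn": 0},
    {"linear": [0.04, 0.004, 0], "turn": 0},
    {"linear": [0.04, 0.005, 0], "turn": 0},
    {"linear": [0, 0, 0], "turn": 0},
    {"linear": [0, 0, 0], "turn": 0},
  ],
  jaw=0.7,
)

```text
t: 40.0
ee_pos: [663.4, 93.5, 184.8]
orientation: [3.139, 0.116, -0.002]
ft_force: [-0.6, -0.3, -0.5]
width: 74.6
grasp_force: 0.0
```

```bash
python3 - <<'E'
from h import *
go(board(ST,(165,60,43))[0],0.0741)
E
```

```text
ee [663.4  93.5 184.8] head 0.0736 t 40.0 w 74.6 shift [-1.6  0.7 53.2] turn -0.0005
```

Emit:
arm_command(
  series=[
    {"linear": [-0.0015, 0, 0.02], "turn": 0},
    {"linear": [0, 0, 0.018], "turn": 0},
    {"linear": [0, 0, 0.01], "turn": 0},
    {"linear": [0, 0, 0.005], "turn": 0},
    {"linear": [0, 0, 0], "turn": 0},
  ],
)

```text
t: 40.5
ee_pos: [660.9, 93.6, 132.5]
orientation: [3.139, 0.117, -0.002]
ft_force: [-0.1, 0.6, -0.1]
width: 74.5
grasp_force: 0.0
```

Emit:
arm_command(
  series=[
    {"linear": [0, 0, 0], "turn": 0},
    {"linear": [0, 0, 0], "turn": 0},
    {"linear": [0, 0, 0], "turn": 0},
    {"linear": [0, 0, 0], "turn": 0},
    {"linear": [0, 0, 0], "turn": 0},
    {"linear": [0, 0, 0], "turn": 0},
    {"linear": [0, 0, 0], "turn": 0},
    {"linear": [0, 0, 0], "turn": 0},
    {"linear": [0, 0, 0], "turn": 0},
  ],
  jaw=-1,
)

```text
t: 41.4
ee_pos: [661.6, 92.6, 133.0]
orientation: [3.138, 0.116, -0.0]
ft_force: [0.2, -4.9, 1.8]
width: 25.6
grasp_force: 30.0
```

Emit:
arm_command(
  series=[
    {"linear": [0, 0.01, 0], "turn": 0},
    {"linear": [0, 0.01, 0], "turn": 0},
    {"linear": [0, 0.01, 0], "turn": 0},
    {"linear": [0, 0.01, 0], "turn": 0},
    {"linear": [0, 0.01, 0], "turn": 0},
    {"linear": [0, 0.004, 0], "turn": 0},
    {"linear": [0, 0.003, 0], "turn": 0},
    {"linear": [0, 0, 0], "turn": 0},
  ],
)

```text
t: 42.2
ee_pos: [665.8, 36.0, 133.0]
orientation: [3.139, 0.116, 0.0]
ft_force: [-0.8, -2.1, 3.1]
width: 26.1
grasp_force: 30.0
```

Emit:
arm_command(
  series=[
    {"linear": [0, 0.003, 0], "turn": 0},
    {"linear": [0, 0.002, 0], "turn": 0},
    {"linear": [0, 0, 0], "turn": 0},
  ],
)

```text
t: 42.5
ee_pos: [666.1, 32.6, 133.0]
orientation: [-3.138, -0.117, 0.0]
ft_force: [-0.7, 4.2, 3.5]
width: 26.0
grasp_force: 30.0
```

Emit:
arm_command(
  series=[
    {"linear": [0, 0.003, 0], "turn": 0},
    {"linear": [0, 0, 0], "turn": 0},
  ],
)

```text
t: 42.7
ee_pos: [666.1, 32.3, 133.0]
orientation: [-3.134, -0.116, 0.0]
ft_force: [-1.9, 15.4, 4.4]
width: 25.7
grasp_force: 30.0
```

Emit:
arm_command(
  series=[
    {"linear": [0, 0.003, 0], "turn": 0},
    {"linear": [0, 0, 0], "turn": 0},
    {"linear": [0, 0, 0], "turn": 0},
  ],
)

```text
t: 43.0
ee_pos: [666.1, 32.0, 132.9]
orientation: [-3.131, -0.116, 0.001]
ft_force: [-2.3, 27.5, 4.2]
width: 25.6
grasp_force: 30.0
```

Emit:
arm_command(
  series=[
    {"linear": [0, -0.006, 0], "turn": 0},
    {"linear": [0, 0, 0], "turn": 0},
  ],
)

```text
t: 43.2
ee_pos: [666.1, 32.7, 132.9]
orientation: [3.139, 0.118, 0.0]
ft_force: [-1.2, 1.4, 2.6]
width: 26.2
grasp_force: 30.0
```

Emit:
arm_command(
  series=[
    {"linear": [0, 0, 0], "turn": 0},
    {"linear": [0, 0, 0], "turn": 0},
    {"linear": [0, 0, 0], "turn": 0},
    {"linear": [0, 0, 0], "turn": 0},
    {"linear": [0, 0, -0.02], "turn": 0},
    {"linear": [0, 0, -0.03], "turn": 0},
    {"linear": [0, 0, -0.04], "turn": 0},
    {"linear": [0, 0, 0], "turn": 0.09},
    {"linear": [0, 0, 0], "turn": 0.09},
  ],
  jaw=0.4,
)

```text
t: 44.1
ee_pos: [667.0, 31.4, 224.8]
orientation: [-3.137, 0.172, -0.005]
ft_force: [-0.4, -0.2, 0.1]
width: 61.0
grasp_force: 0.0
```

Emit:
arm_command(
  series=[
    {"linear": [-0.0195, 0.0384, 0], "turn": 0},
    {"linear": [-0.0195, 0.0384, 0], "turn": 0},
    {"linear": [-0.0195, 0.0384, 0], "turn": 0},
    {"linear": [-0.0195, 0.0384, 0], "turn": 0},
    {"linear": [-0.0195, 0.0384, 0], "turn": 0},
    {"linear": [-0.0195, 0.0384, 0], "turn": 0},
    {"linear": [-0.0195, 0.0384, 0], "turn": 0},
    {"linear": [-0.0195, 0.0384, 0], "turn": 0},
    {"linear": [-0.0195, 0.0384, 0], "turn": 0},
    {"linear": [-0.0195, 0.0384, 0], "turn": 0},
  ],
)

```text
t: 45.1
ee_pos: [430.4, -331.1, 223.0]
orientation: [3.137, -0.167, 0.001]
ft_force: [0.2, 0.2, -0.1]
width: 61.5
grasp_force: 0.0
```

```bash
python3 - <<'E'
from h import *
go((431.4,-329.2,60),-0.106)
t=ctrl.get_image("top"); pickle.dump(t,open("top.pkl","wb"))
s=ctrl.get_image("side"); pickle.dump(s,open("side.pkl","wb"))
A=cv2.resize(t["frame"][120:220,190:390],None,fx=3,fy=3,interpolation=2); B=cv2.resize(s["frame"][140:240,240:440],None,fx=3,fy=3,interpolation=2)
cv2.imwrite("pics/l.png",np.vstack([A,B]))
E
```

```text
ee [ 430.4 -331.1  223. ] head -0.1062 t 45.1 w 61.5 shift [  0.8  -2.  163. ] turn -0.0002
```

View pics/l.png

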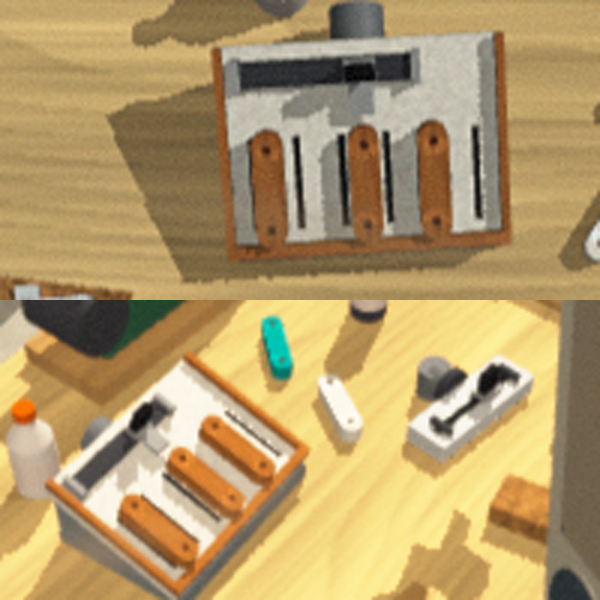

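The lock is home (360,70) and the three blanks are seated. In the side half the gate grip is at about (490,378). I'll cross-check it.

```bash
python3 - <<'E'
from h import *
s=load("side"); print(atz(s,(240+(490.5)/3-.5,140+(78.5)/3-.5),53))
G=lambda x,y,z:[433.5+x*.9944+y*.1058,-309.9-x*.1058+y*.9944,z]
print(((proj(s,[G(0,-20,67),G(0,-20,35),G(0,-40,53),G(30,90,28),G(-30,90,28),G(-30,-90,28)])-[240,140]+.5)*3+[0,300]).round())
E
```

```text
[ 429.7901018  -333.50843364   53.        ]
[[489. 371.]
 [486. 390.]
 [498. 372.]
 [409. 427.]
 [447. 452.]
 [539. 378.]]
```

Emit:
arm_command(
  series=[
    {"linear": [0.001, -0.001, 0.04], "turn": 0},
    {"linear": [0, 0, 0.04], "turn": 0},
    {"linear": [0, 0, 0.035], "turn": 0},
    {"linear": [0, 0, 0.025], "turn": 0},
    {"linear": [0, 0, 0.015], "turn": 0},
    {"linear": [0, 0, 0.008], "turn": 0},
    {"linear": [0, 0, 0], "turn": 0},
  ],
)

```text
t: 45.9
ee_pos: [432.8, -328.3, 59.5]
orientation: [-3.137, 0.166, 0.001]
ft_force: [0.9, 0.2, 0.0]
width: 61.2
grasp_force: 0.0
```

Emit:
arm_command(
  series=[
    {"linear": [0, 0, 0], "turn": 0},
    {"linear": [0, 0, 0], "turn": 0},
    {"linear": [0, 0, 0], "turn": 0},
    {"linear": [0, 0, 0], "turn": 0},
    {"linear": [0, 0, 0], "turn": 0},
    {"linear": [0, 0, 0], "turn": 0},
    {"linear": [0, 0, 0], "turn": 0},
  ],
  jaw=-1,
)

```text
t: 46.6
ee_pos: [433.2, -329.2, 60.5]
orientation: [3.136, -0.166, 0.002]
ft_force: [-1.4, -1.4, 6.0]
width: 27.5
grasp_force: 30.0
```

Emit:
arm_command(
  series=[
    {"linear": [0, -0.01, 0], "turn": 0},
    {"linear": [0, -0.01, 0], "turn": 0},
    {"linear": [0, -0.01, 0], "turn": 0},
    {"linear": [0, -0.01, 0], "turn": 0},
    {"linear": [0, -0.01, 0], "turn": 0},
    {"linear": [0, 0, 0], "turn": 0},
  ],
)

```text
t: 47.2
ee_pos: [438.6, -278.1, 60.5]
orientation: [3.137, -0.166, 0.002]
ft_force: [0.2, 2.3, 7.3]
width: 28.0
grasp_force: 30.0
```

Emit:
arm_command(
  series=[
    {"linear": [0, -0.004, 0], "turn": 0},
    {"linear": [0, -0.003, 0], "turn": 0},
    {"linear": [0, 0, 0], "turn": 0},
  ],
)

```text
t: 47.5
ee_pos: [439.3, -271.9, 60.5]
orientation: [3.137, -0.166, 0.002]
ft_force: [0.4, 1.1, 7.6]
width: 27.7
grasp_force: 30.0
```

Emit:
arm_command(
  series=[
    {"linear": [0, -0.003, 0], "turn": 0},
    {"linear": [0, -0.002, 0], "turn": 0},
    {"linear": [0, 0, 0], "turn": 0},
  ],
)

```text
t: 47.8
ee_pos: [439.6, -270.4, 60.5]
orientation: [3.132, -0.163, 0.003]
ft_force: [-8.0, -22.3, 1.0]
width: 27.6
grasp_force: 30.0
```

Emit:
arm_command(
  series=[
    {"linear": [0, -0.003, 0], "turn": 0},
    {"linear": [0, 0, 0], "turn": 0},
  ],
)

```text
t: 48.0
ee_pos: [439.8, -270.1, 60.6]
orientation: [3.128, -0.161, 0.004]
ft_force: [-13.8, -39.0, -2.9]
width: 28.1
grasp_force: 30.0
```

Emit:
arm_command(
  series=[
    {"linear": [0, 0, 0], "turn": 0},
    {"linear": [0, 0.006, 0], "turn": 0},
    {"linear": [0, 0, 0], "turn": 0},
  ],
)

```text
t: 48.3
ee_pos: [439.3, -271.4, 60.5]
orientation: [3.136, -0.168, 0.002]
ft_force: [-0.8, -1.9, 7.1]
width: 27.6
grasp_force: 30.0
```

Emit:
arm_command(
  series=[
    {"linear": [0, 0, 0], "turn": 0},
    {"linear": [0, 0, 0], "turn": 0},
    {"linear": [0, 0, 0], "turn": 0},
    {"linear": [0, 0, 0], "turn": 0},
    {"linear": [0, 0, -0.02], "turn": 0},
    {"linear": [0, 0, -0.03], "turn": 0},
    {"linear": [0, 0, -0.04], "turn": 0},
    {"linear": [0, 0, -0.04], "turn": 0},
    {"linear": [0, 0.04, 0], "turn": 0},
    {"linear": [0, 0.04, 0], "turn": 0},
  ],
  jaw=0.4,
)

```text
t: 49.3
ee_pos: [431.4, -350.1, 191.8]
orientation: [3.135, -0.162, 0.004]
ft_force: [-0.1, 0.6, -0.6]
width: 61.5
grasp_force: 0.0
```

Emit:
arm_command(
  series=[
    {"linear": [0, 0.04, 0], "turn": 0},
    {"linear": [0, 0.04, 0], "turn": 0},
    {"linear": [0, 0.04, 0], "turn": 0},
    {"linear": [-0.02, 0.04, 0], "turn": 0},
    {"linear": [-0.02, 0.04, 0], "turn": 0},
    {"linear": [-0.02, 0.04, 0], "turn": 0},
    {"linear": [0, 0, 0], "turn": 0},
    {"linear": [0, 0, 0], "turn": 0},
  ],
)

```text
t: 50.1
ee_pos: [344.7, -582.0, 189.2]
orientation: [-3.136, 0.169, 0.001]
ft_force: [-0.0, 0.5, -0.7]
width: 61.3
grasp_force: 0.0
```

```bash
python3 - <<'E'
from h import *
t=ctrl.get_image("top"); s=ctrl.get_image("side")
A=cv2.resize(t["frame"][100:270,150:480],None,fx=2,fy=2,interpolation=2); B=cv2.resize(s["frame"][130:260,230:450],None,fx=3,fy=3,interpolation=2)[:260]
B=cv2.resize(s["frame"][130:260,220:550],None,fx=2,fy=2,interpolation=2)
cv2.imwrite("pics/end.png",np.vstack([A,B])); o=ctrl.get_obs(); print(o["t"],o["ft_force"])
E
```

```text
50.2 [-0.14352698  0.84143888  0.1283133 ]
```

View pics/end.png

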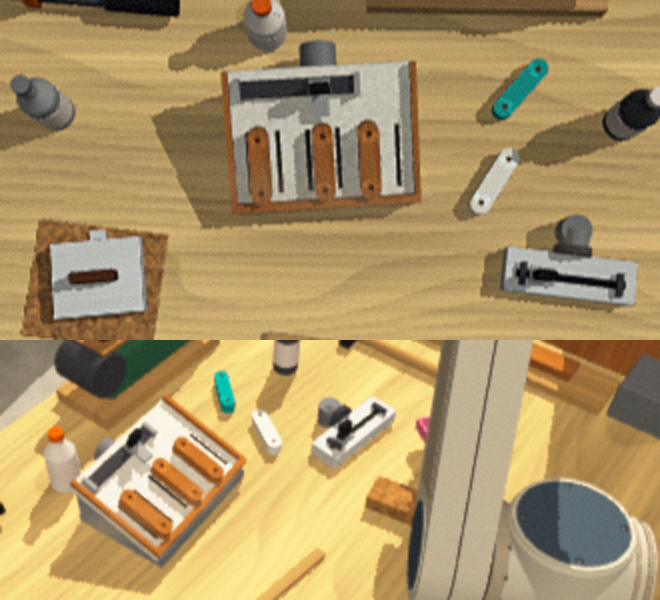

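The final view shows the cover on the mat (97,277), the blanks seated, the lock home (320,87), the gate grip at its left end (545,275) and the bottles upright. Handing in.

```bash
python3 -c "
from workcell import ctrl
print(ctrl.close_job())"
```

```text
the job is handed in; nothing more can be done
None
```

I handed the job in at about 50 s, with no verdict returned: the cover is flat on the mat, all three blanks found are on the board against the cleat, the lock is back home, the gate is at its open stop and every bottle is standing.

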